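Slide the loaded crate over the edge of the bench scale and home against its stop

ROBOT

A 6-joint arm with a two-finger parallel gripper is mounted at the origin on the work surface. World frame = base frame: x ahead of the robot, y to its left, z up, the work surface at z = 0. Lengths are in m, angles in rad, forces in N, time in s.
With the tool pointing down it reaches from about 0.3 to 0.775 m from the base axis. Payload 14.6 kg.
Tool frame: the origin (TCP) lies midway between the tips of the shut fingers; the grasp point (between the pads) lies manip.grasp_offset behind it (manip.grasp_offset is the distance from the TCP to the grasp point, in m); z points along the fingers, y is the direction in which the jaws open and shut (so a half turn about z gives the same grasp; the last joint's range is limited). The gripper opens to 94 mm and grips with 3 to 60 N. Pads are 16 mm wide; open, the fingers measure 119 mm over their backs; the gripper's body (75 mm by 177 mm) begins 78 mm behind the grasp point.
Start: joints at [-1.276, 0.3, 1.521, -0, 1.321, -0.067], TCP at [0.195, -0.514, 0.205] pointing down, gripper open.
Joint ranges: [-3.03, 3.03], [-0.79, 2.21], [0.23, 2.52], [-1.04, 4.18], [0, 3.07], [-2.55, 2.55]. Speed limits (rad/s): [2.22, 2.22, 2.57, 3.14, 3.14, 3.14].

INTERFACE

Orientations are given as a unit quaternion [x, y, z, w].
In Python, from bench import manip gives the robot as it stands.
- The arm moves only by the tool drive_tool, never from a script. Its argument "deltas" is a list of rows, each an object with "slide": the shift along the tool's x, y, z in mm, a list of three; "angular": the turn, a rotation vector about the tool's x, y, z in degrees, a list of three; "jaw": the opening, from 0 (shut) to 1 (fully open). In form: [{"slide": [x, y, z], "angular": [wx, wy, wz], "jaw": jaw}, ...]. A call has 1 to 20 rows; each row is the pose to reach, as a shift and turn from the pose commanded when the call began, along the tool's axes at that moment; what a row does not reach only later rows make up. A row lasts 1/10 s, in which the tool goes at most 50 mm and 8.59 degrees, less where a joint would pass 70% of its speed; a pose out of reach is approached as far as the arm can. A call with a gripper value outside its range is refused whole. The fingers move at their own pace and stop on an object; the grip force is fixed at half the most. Time passes only in rows, so rows that repeat a pose let the fingers close. It gives the time, the measured TCP pose, the force and the opening at its end, in the units of the state.
- manip.read_state(): the state, without advancing time (a new reading comes with each control period).
- manip.grab_frame(name): name is "scene" or "top" or "wrist"; returns a dict with "image" (384x512x3 uint8, red, green, blue), "depth" (384x512 float32, m along the optical axis (not along the pixel's ray), 0 where there is no reading), "K" (3x3 intrinsics, pixels), "k1" (the pictures are not rectified: a ray, as slopes to the right and down, at radius r is drawn at 1 + k1 r^2 times it, then the intrinsics apply), "T" (4x4, takes a point from camera to world coordinates). Camera axes: x right, y down, z forward; pixel columns grow to the right and rows downward; lengths in m; the calibration is good to about 2 mm. A picture is of the moment at which its call begins.
- manip.finish_job(): hands the job in, once; it reports no verdict.
The state is a dict: "t": time; "qpos": joint angles; "dq": joint speeds; "effort": joint torques, N m; "tcp_pos": TCP position; "orientation": TCP orientation; "contact_force": force on the tool from outside, world axes, zero at the start; "moment": the same for the moment, N m; "grip_width": finger opening in m.
Only numpy, scipy, OpenCV 4.12 (cv2) and the standard library are available. Lean on these libraries where they do the work, as an engineer would, in place of code of your own. Each camera call takes 0.05 s, during which the arm holds its last target.

TASK

Get the loaded crate onto the bench scale without carrying it: raise its edge nearest the scale over the edge of the scale's plate while the opposite edge stays down on the table, ease it on without letting it drop or ramming the scale, and push it fully home, flat and square against the upright stop at the far end of the plate, with the whole crate on the plate. Treat the scale's load cell gently all the way, do not tip the crate steeply, and leave the other things on the table alone.

Things in the scene. Friction and masses are not known exactly. Their poses are not given: they have to be found in the camera images.
- crate: loose open grey crate, 300 (its x) x 200 (its y) x 75 mm high, 0.6-0.95 kg, mass centred. Plain upright outer faces; walls 5 mm; top rim band 14 mm thick, 55-75 mm above the underside, flush outside, thickened inward. Three lidded tubs fixed in a row along x, tops 47 mm up, 45 mm free inside each long wall. Origin: centre of underside; +y: leading side, faces the scale within 0.35 rad; z up
- crate_lead (a point): middle of the lower outer edge of the crate's leading (+y) long wall; crate axes
- crate_trail (a point): middle of the lower outer edge of the crate's trailing (-y) long wall; crate axes
- scale: fixed low bench scale: flat steel plate 340 (its x) x 260 mm (its y), top 36 mm above the table, plain step all round (skirt 10-36 mm). Origin: on the table under the plate's centre; y runs from the front edge (-130 mm) to the stop (+130 mm), z up. Beyond the stop, from y = 140 mm, a column with a 200 mm wide display head, 0.34 m tall. The load cell bears at most 28 N in all, crate included
- stop: upright steel stop at the far end of the plate, fixed to the scale: 300 mm wide, 5 mm thick, top 60 mm above the plate (96 mm above the table); its face to the crate is the plane y = +130 mm of the scale. Press it with at most 16 N. Origin and axes as scale
- scale_edge (a point): middle of the plate's front edge, on the plate's top face (scale y = -130 mm); scale axes
- scale_stop (a point): middle of the foot of the stop's face, at the height of the plate's top (scale y = +130 mm); scale axes
- label_roll: bystander: roll of blank labels standing flat, 90 mm across, 50 mm high; origin under its centre
- tub: bystander: lidded tub, 82 mm across, 48 mm high; origin under its centre
- spray: bystander: white closed bottle, 68 mm across, 170 mm high; origin under its centre

How it is judged:
On the way:
1. the crate's leading edge is up over the scale's plate, at least 10 mm past its front edge, while the trailing edge is still down on the table (below 8 mm) (y of crate_lead in the frame of scale above -0.12 m and height (world z) of crate_lead above 0.034 m and height (world z) of crate_trail below 0.008 m), for 0.2 s.
At the end, for the whole second after the job is handed in: The crate stands at rest and flat (within 0.02 rad) on the scale's plate, the middle of its leading edge within 2 mm of the stop's face and square to it (within 0.015 rad), and its middle within 20 mm of the scale's middle sideways, so that it is wholly on the plate (y of crate_lead in the frame of scale above 0.128 m and angle between the y axis of crate and the y axis of scale, either way round below 0.015 rad and x of crate in the frame of scale between -0.02 and 0.02 m and height (world z) of crate between 0.033 and 0.039 m and angle between crate's own z axis and vertical below 0.02 rad and linear speed of crate below 0.01 m/s); the robot touches nothing.
It fails at once if the crate bears on, pushes or knocks the scale (plate and stop together) with more than 28 N (contact force between crate and scale above 28 N).
It fails at once if the crate presses the stop with more than 16 N (contact force between crate and stop above 16 N).
It fails at once if the crate is tipped more than 0.4 rad (angle between crate's own z axis and vertical above 0.4 rad).
It fails at once if a bystander (label roll, tub or bottle) is moved more than 20 mm (distance of any of label_roll, tub, spray from where it was at the start of the episode above 0.02 m).
It also fails if it takes over 64 s, if anything falls off the work surface, if the arm or the gripper's body presses on something with over 40 N, if the wrist force passes 120 N, or if a joint passes its speed limit or range.

## Working session

There is one attempt and no reset: what is moved stays moved. The work goes in short steps, Python scripts to look and compute and a tool call to move; the robot and the scene stay as the last step left them, time stands still between calls to the robot, and variables do not carry over. Pictures are saved under pics/ and viewed, and the job is handed in when it is done.

Besides the shell and the picture viewer there is one more tool, called after "Call:" as name([rows], argument=value, ...), one row to a line, values as JSON. drive_tool: Moves the arm, as the interface text tells. Its arguments: {"type":"object","properties":{"deltas":{"type":"array"}},"required":["deltas"]}

```bash
mkdir -p pics; ls
python3 - <<'E'
from bench import manip
import cv2,numpy as np
print(manip.read_state(), manip.grasp_offset)
for n in ["top","scene"]:
    f=manip.grab_frame(n)
    cv2.imwrite(f"pics/{n}0.png",f["image"][:,:,::-1]); np.savez(f"pics/{n}0.npz",**f)
    print(n,f["K"].tolist(),f["k1"],f["T"].tolist())
E
```

```text
pics
{'t': 0.0, 'qpos': array([-1.27561537e+00,  3.00472150e-01,  1.52157998e+00, -4.42782602e-05,
        1.32071267e+00, -6.65582213e-02]), 'dq': array([-6.85598299e-04, -5.76445921e-04, -1.62074629e-04,  1.61889883e-05,
        5.21317637e-04, -7.93137958e-04]), 'effort': array([-2.76929022e-03, -5.31802976e+01, -3.52739382e+01,  7.07623176e-02,
        2.43918254e-02, -8.99471388e-05]), 'tcp_pos': array([ 0.19457581, -0.51414659,  0.20488623]), 'orientation': array([ 9.83686481e-01,  1.79890418e-01, -8.81560092e-05, -5.79799796e-04]), 'contact_force': array([-0.16871446, -0.26890322,  0.74543591]), 'moment': array([ 0.01874652, -0.03506816, -0.03038957]), 'grip_width': 0.09417347970739524} 0.0188
top [[356.73030649555125, 0.0, 258.0157835325141], [0.0, 356.73030649555125, 194.8844052057668], [0.0, 0.0, 1.0]] 0.023681276480037063 [[-0.026335827608977545, -0.9929468153917447, 0.11559864180665223, 0.5324101042152884], [-0.9996505064432556, 0.025893040096084646, -0.005330613691199801, -0.0069479194062933665], [0.0022998156214079015, -0.1156986269493939, -0.9932817015178182, 0.967799416000607], [0.0, 0.0, 0.0, 1.0]]
scene [[390.24935811251714, 0.0, 255.95948526125255], [0.0, 390.24935811251714, 192.12126372452803], [0.0, 0.0, 1.0]] -0.09397311431731814 [[-0.6111434846749612, 0.607026387762299, -0.5079592559444119, 1.1231727070125792], [0.7914921622560268, 0.47404293360648986, -0.3857764303129888, 0.3828418839047934], [0.006618022863730935, -0.6378105217523524, -0.7701648785262589, 0.8174758997139221], [0.0, 0.0, 0.0, 1.0]]
```

View pics/top0.png

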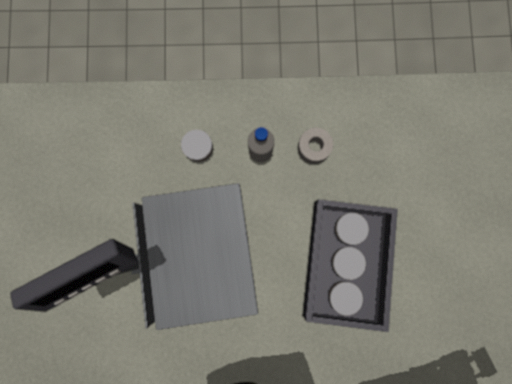

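View pics/scene0.png

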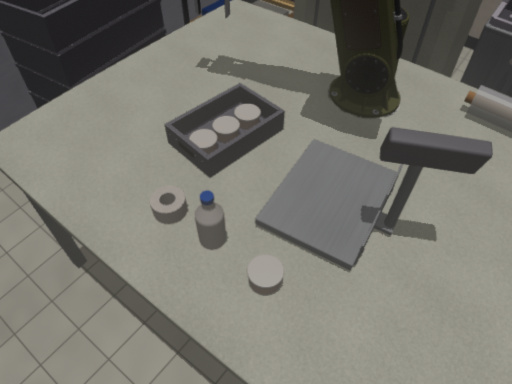

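```bash
cat > h.py <<'E'
import numpy as np,cv2
def slopes(f,uv):
    K=f["K"];k1=float(f["k1"]);p=np.atleast_2d(np.asarray(uv,float))
    d=(p-[K[0,2],K[1,2]])/[K[0,0],K[1,1]]
    s=d.copy()
    for _ in range(20): s=d/(1+k1*(s**2).sum(1,keepdims=True))
    return s
def cast(f,uv,z):
    s=slopes(f,uv);T=f["T"];r=np.c_[s,np.ones(len(s))]@T[:3,:3].T
    return T[:3,3]+r*((z-T[2,3])/r[:,2])[:,None]
def cloud(f):
    h,w=f["depth"].shape;v,u=np.mgrid[:h,:w]
    s=slopes(f,np.c_[u.ravel(),v.ravel()]);d=f["depth"].ravel()[:,None]
    P=np.c_[s*d,d]@f["T"][:3,:3].T+f["T"][:3,3]
    return P.reshape(h,w,3)
E
python3 - <<'E'
from h import *
for n in ["top","scene"]:
    f=dict(np.load(f"pics/{n}0.npz")); P=cloud(f); ok=f["depth"]>0
    Z=P[...,2]
    for name,z,xr,yr in [("crate",.075,(.2,.75),(-.5,-.1)),("plate",.036,(.2,.75),(-.05,.35)),("stop",.096,(.2,.75),(.15,.4))]:
        m=ok&(abs(Z-z)<.008)&(P[...,0]>xr[0])&(P[...,0]<xr[1])&(P[...,1]>yr[0])&(P[...,1]<yr[1])
        m=cv2.morphologyEx(m.astype(np.uint8),cv2.MORPH_OPEN,np.ones((2,2)))>0
        c,l,st,_=cv2.connectedComponentsWithStats(m.astype(np.uint8))
        if c<2: print(n,name,"none");continue
        k=1+np.argmax(st[1:,4]); q=P[l==k]
        r=cv2.minAreaRect(q[:,:2].astype(np.float32))
        print(n,name,len(q),q[:,2].mean().round(4),"rect",r, cv2.boxPoints(r).round(3).tolist())
    t=ok&(abs(Z)<.01); print("table z",np.median(Z[t]))
    for name,px in dict(top=[("tub",(197,145)),("spray",(262,138)),("roll",(304,146))],scene=[])[n]:
        print(name,P[px[1],px[0]].round(3))
E
```

```text
top crate 2426 0.0677 rect ((0.4609200954437256, -0.18497295677661896), (0.3721231520175934, 0.3240804076194763), 82.2228775024414) [[0.2750000059604645, -0.34700000286102295], [0.5960000157356262, -0.39100000262260437], [0.6470000147819519, -0.023000000044703484], [0.32600000500679016, 0.020999999716877937]]
top plate 13726 0.0393 rect ((0.48640382289886475, 0.13438940048217773), (0.34966564178466797, 0.29098546504974365), 6.225322723388672) [[0.296999990940094, 0.25999999046325684], [0.328000009059906, -0.028999999165534973], [0.6759999990463257, 0.008999999612569809], [0.6439999938011169, 0.2980000078678131]]
top stop 383 0.0949 rect ((0.432539165019989, 0.18737834692001343), (0.31451746821403503, 0.3033584654331207), 73.23485565185547) [[0.24199999868869781, 0.08100000023841858], [0.5320000052452087, -0.007000000216066837], [0.6230000257492065, 0.2939999997615814], [0.3330000042915344, 0.38199999928474426]]
table z 0.00019553047398657153
tub [0.776 0.145 0.047]
spray [ 0.756 -0.024  0.172]
roll [ 0.766 -0.136  0.048]
scene crate 1404 0.0743 rect ((0.7309106588363647, -0.066238999
[... 190 characters left out ...]
000220537186], [1.1230000257492065, 0.382999986410141]]
scene plate 10097 0.0385 rect ((0.7325547933578491, 0.18641358613967896), (0.8322910666465759, 0.26824861764907837), 8.832040786743164) [[0.3009999990463257, 0.2549999952316284], [0.34200000762939453, -0.009999999776482582], [1.1640000343322754, 0.11800000071525574], [1.1230000257492065, 0.382999986410141]]
scene stop 174 0.0609 rect ((0.4339629113674164, 0.27511775493621826), (0.3453681170940399, 0.0036407001316547394), 6.567511081695557) [[0.2619999945163727, 0.25699999928474426], [0.2630000114440918, 0.2540000081062317], [0.6060000061988831, 0.2930000126361847], [0.6050000190734863, 0.296999990940094]]
table z -0.00037201597675168285
```

Run:
```python
from h import *
f=dict(np.load("pics/top0.npz"));im=f["image"][:,:,::-1]
g=np.clip(im.astype(float)*2.2,0,255).astype(np.uint8)
cv2.imwrite("pics/cr_crate.png",cv2.resize(g[190:340,290:410],None,fx=4,fy=4,interpolation=cv2.INTER_CUBIC)[:600])
cv2.imwrite("pics/cr_scale.png",cv2.resize(g[170:340,120:270],None,fx=3.5,fy=3.5,interpolation=cv2.INTER_CUBIC))
```

```text
(no output)
```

View pics/cr_crate.png

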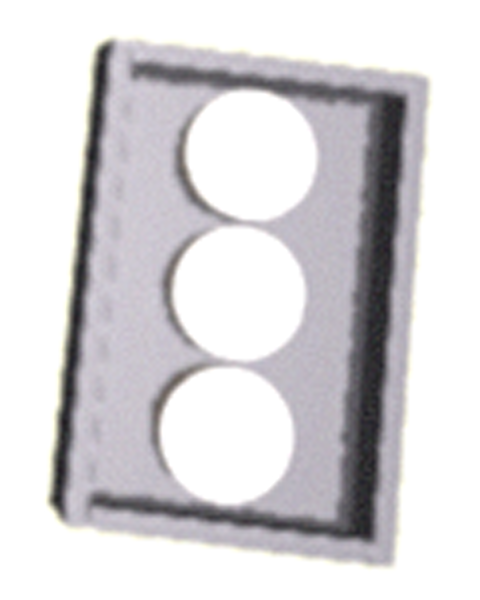

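View pics/cr_scale.png

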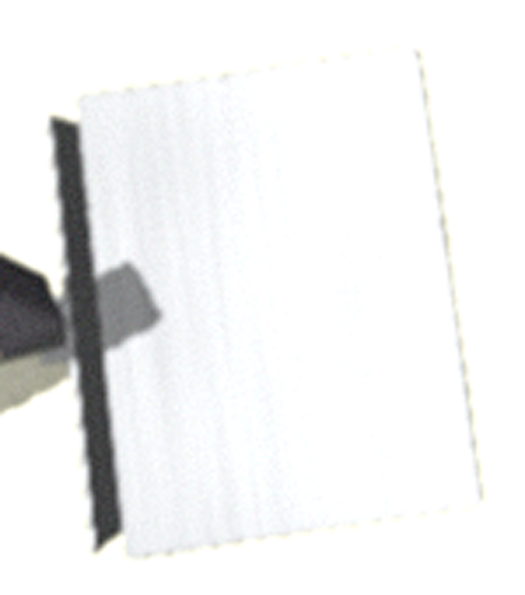

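```bash
cat >> h.py <<'E'
def rigid(L,W):
    L=np.asarray(L,float);W=np.asarray(W,float);l=L.mean(0);w=W.mean(0);a=L-l;b=W-w
    th=np.arctan2((a[:,0]*b[:,1]-a[:,1]*b[:,0]).sum(),(a*b).sum())
    R=np.array([[np.cos(th),-np.sin(th)],[np.sin(th),np.cos(th)]])
    t=w-R@l
    return t,th,(L@R.T+t-W)
E
python3 - <<'E'
from h import *
f=dict(np.load("pics/top0.npz"))
def un(p,s,o): return (np.array(p)+.5)/s-.5+np.array(o)
# crate: +y -> world +y (image left). x=world +x (image up)
c=un([(113,42),(428,78),(392,565),(68,522)],4,(290,190))
C=cast(f,c,.075)[:,:2]; Lc=[(.15,.1),(.15,-.1),(-.15,-.1),(-.15,.1)]
s=un([(80,98),(417,50),(482,498),(132,557)],3.5,(120,170))
S=cast(f,s,.036)[:,:2]; Ls=[(.17,.13),(.17,-.13),(-.17,-.13),(-.17,.13)]
for n,L,W in(("crate",Lc,C),("scale",Ls,S)):
    t,th,r=rigid(L,W);print(n,t.round(4),th.round(4));print(W.round(4).tolist(),(r*1000).round(1).tolist())
# stop edge, inner top edge and foot
p=un([(78,125),(122,530)],3.5,(120,170));print("foot",cast(f,p,.036).round(4))
p=un([(52,117),(97,550)],3.5,(120,170));print("top",cast(f,p,.096).round(4))
E
```

```text
crate [ 0.4598 -0.2386] -0.1443
[[0.6191, -0.1619], [0.5914, -0.3574], [0.2998, -0.314], [0.329, -0.121]] [[3.5, 0.7], [2.5, -1.7], [-2.8, -2.0], [-3.2, 3.0]]
scale [0.4914 0.1438] 0.1242
[[0.6415, 0.2907], [0.6713, 0.038], [0.3433, -0.0024], [0.3098, 0.2491]] [[2.6, 3.2], [5.0, -2.1], [-4.4, -3.8], [-3.1, 2.7]]
foot [[0.6212 0.2919 0.036 ]
 [0.3286 0.2564 0.036 ]]
top [[0.6216 0.2908 0.096 ]
 [0.3294 0.256  0.096 ]]
```

```bash
cat >> h.py <<'E'
def edge_line(im,p,q,half=5,n=60):
    """subpixel line near segment p-q: strongest grey gradient along normals; returns point,dir"""
    g=cv2.GaussianBlur(im.astype(np.float32).sum(2),(0,0),.8)
    p=np.array(p,float);q=np.array(q,float);d=(q-p)/np.linalg.norm(q-p);nn=np.array([-d[1],d[0]])
    off=np.arange(-half,half+.01,.25);pts=[]
    for t in np.linspace(.1,.9,n):
        c=p+(q-p)*t; xy=c+off[:,None]*nn
        pr=cv2.remap(g,xy[:,0].astype(np.float32)[None],xy[:,1].astype(np.float32)[None],cv2.INTER_LINEAR)[0]
        gr=np.abs(np.gradient(pr)); k=gr.argmax()
        w=gr[max(0,k-3):k+4];pts.append(c+nn*(off[max(0,k-3):k+4]*w).sum()/w.sum())
    pts=np.array(pts,np.float32)
    vx,vy,x,y=cv2.fitLine(pts,cv2.DIST_HUBER,0,.01,.01).ravel()
    r=np.abs((pts-[x,y])@[-vy,vx]); pts=pts[r<1.0] if (r<1.0).sum()>5 else pts
    vx,vy,x,y=cv2.fitLine(pts,cv2.DIST_HUBER,0,.01,.01).ravel()
    return np.array([x,y]),np.array([vx,vy]),pts
def isect(a,b):
    A=np.c_[a[1],-b[1]];t=np.linalg.solve(A,b[0]-a[0]);return a[0]+a[1]*t[0]
E
cat > fit0.py <<'E'
from h import *
f=dict(np.load("pics/top0.npz"))
def un(p,s,o): return (np.array(p)+.5)/s-.5+np.array(o)
c=un([(113,42),(428,78),(392,565),(68,522)],4,(290,190))
Lc=[(.15,.1),(.15,-.1),(-.15,-.1),(-.15,.1)]
s=un([(80,98),(417,50),(482,498),(132,557)],3.5,(120,170))
Ls=[(.17,.13),(.17,-.13),(-.17,-.13),(-.17,.13)]
for n,L,c,z,h in(("crate",Lc,c,.075,3),("scale",Ls,s,.036,3)):
    ln=[edge_line(f["image"],c[i],c[(i+1)%4],h) for i in range(4)]
    k=np.array([isect(ln[i-1],ln[i]) for i in range(4)])
    W=cast(f,k,z)[:,:2];t,th,r=rigid(L,W)
    print(n,k.round(1).tolist(),t.round(4),th.round(4));print(W.round(4).tolist(),(r*1000).round(1).tolist())
E
python3 fit0.py
```

```text
crate [[317.5, 198.60000610351562], [397.3999938964844, 208.39999389648438], [388.20001220703125, 332.0], [304.8999938964844, 321.5]] [ 0.4598 -0.2381] -0.1478
[[0.623, -0.1612], [0.5932, -0.3594], [0.2972, -0.3152], [0.3259, -0.1166]] [[-0.1, -0.1], [0.3, 0.3], [-0.4, 0.3], [0.3, -0.5]]
scale [[141.0, 196.1999969482422], [240.1999969482422, 181.39999389648438], [259.0, 314.5], [155.60000610351562, 330.20001220703125]] [0.4917 0.1439] 0.1201
[[0.6454, 0.2947], [0.678, 0.034], [0.337, -0.0065], [0.3065, 0.2534]] [[-0.5, -1.4], [-2.0, 1.2], [1.5, 1.0], [0.9, -0.8]]
```

```bash
cat >> h.py <<'E'
from scipy.spatial.transform import Rotation as Rn
SC=np.array([.4917,.1439]);SY=.1201
def s2w(x,y,z):
    c,s=np.cos(SY),np.sin(SY);return np.array([SC[0]+c*x-s*y,SC[1]+s*x+c*y,z])
def w2s(p):
    c,s=np.cos(SY),np.sin(SY);d=np.asarray(p)[...,:2]-SC;return np.stack([c*d[...,0]+s*d[...,1],-s*d[...,0]+c*d[...,1]],-1)
def Rt(yaw=0,tilt=0): return Rn.from_euler('z',SY+yaw)*Rn.from_euler('x',tilt)*Rn.from_matrix(np.diag([1.,-1,-1]))
def delta(p0,R0,p1,R1):
    return (R0.inv().apply(np.asarray(p1)-p0)*1000).round(1).tolist(),np.degrees((R0.inv()*R1).as_rotvec()).round(2).tolist()
def go(x,y,z,yaw=0,tilt=0,m=None):
    from bench import manip
    s=manip.read_state();R0=Rn.from_quat(s["orientation"])
    print("to",(x,y,z,yaw,tilt),delta(s["tcp_pos"],R0,s2w(x,y,z),Rt(yaw,tilt)))
def where():
    from bench import manip
    s=manip.read_state();R=Rn.from_quat(s["orientation"])
    e=(Rn.from_euler('z',-SY)*R*Rn.from_matrix(np.diag([1.,-1,-1]))).as_euler('zyx')
    print("t%.2f scale-frame xy"%s["t"],w2s(s["tcp_pos"]).round(4),"z %.4f"%s["tcp_pos"][2],"yaw,roll,tilt",e.round(4),"F",s["contact_force"].round(2),"w %.4f"%s["grip_width"])
E
python3 -c "
from h import *
where();go(-.265,-.357,.12);go(-.265,-.357,.018)"
```

```text
t0.10 scale-frame xy [-0.3738 -0.6177] z 0.2050 yaw,roll,tilt [2.417e-01 2.000e-04 1.000e-03] F [ 1.15 -1.17  0.01] w 0.0940
to (-0.265, -0.357, 0.12, 0, 0) ([168.0, -227.0, 85.2], [-0.06, 0.0, 13.85])
to (-0.265, -0.357, 0.018, 0, 0) ([168.0, -226.9, 187.2], [-0.06, 0.0, 13.85])
```

Call:
drive_tool([
  {"slide":[42,-57,30],"angular":[0,0,4],"jaw":0},
  {"slide":[84,-114,60],"angular":[0,0,8],"jaw":0},
  {"slide":[126,-170,75],"angular":[0,0,12],"jaw":0},
  {"slide":[168,-227,85],"angular":[0,0,13.85],"jaw":0},
  {"slide":[168,-227,85],"angular":[0,0,13.85],"jaw":0},
  {"slide":[168,-227,85],"angular":[0,0,13.85],"jaw":0},
  {"slide":[168,-227,85],"angular":[0,0,13.85],"jaw":0},
  {"slide":[168,-227,120],"angular":[0,0,13.85],"jaw":0},
  {"slide":[168,-227,155],"angular":[0,0,13.85],"jaw":0},
  {"slide":[168,-227,187],"angular":[0,0,13.85],"jaw":0},
  {"slide":[168,-227,187],"angular":[0,0,13.85],"jaw":0},
  {"slide":[168,-227,187],"angular":[0,0,13.85],"jaw":0},
])

```text
t: 1.3
tcp_pos: [0.2714, -0.243, 0.019]
orientation: [0.998, 0.06, -0.0, -0.0]
contact_force: [-0.5, -1.0, 0.2]
grip_width: 0.0022
```

```bash
python3 -c "
from h import *
where();go(-.19,-.357,.018)"
```

```text
t1.30 scale-frame xy [-0.265  -0.3577] z 0.0190 yaw,roll,tilt [-0.0003  0.0005  0.0007] F [-0.49 -0.99  0.2 ] w 0.0022
to (-0.19, -0.357, 0.018, 0, 0) ([75.0, -0.7, 1.0], [-0.04, 0.03, -0.02])
```

Call:
drive_tool([
  {"slide":[7,0,0],"angular":[0,0,0],"jaw":0},
  {"slide":[14,0,0],"angular":[0,0,0],"jaw":0},
  {"slide":[20,0,0],"angular":[0,0,0],"jaw":0},
  {"slide":[25,0,0],"angular":[0,0,0],"jaw":0},
  {"slide":[30,0,0],"angular":[0,0,0],"jaw":0},
  {"slide":[35,0,0],"angular":[0,0,0],"jaw":0},
  {"slide":[40,0,0],"angular":[0,0,0],"jaw":0},
  {"slide":[45,0,0],"angular":[0,0,0],"jaw":0},
  {"slide":[50,0,0],"angular":[0,0,0],"jaw":0},
  {"slide":[55,0,0],"angular":[0,0,0],"jaw":0},
  {"slide":[60,0,0],"angular":[0,0,0],"jaw":0},
  {"slide":[65,0,0],"angular":[0,0,0],"jaw":0},
  {"slide":[68,0,0],"angular":[0,0,0],"jaw":0},
  {"slide":[70,0,0],"angular":[0,0,0],"jaw":0},
])

```text
t: 2.7
tcp_pos: [0.3409, -0.2341, 0.0186]
orientation: [0.998, 0.06, -0.001, -0.0]
contact_force: [-6.2, -1.1, 5.2]
grip_width: 0.0002
```

```bash
cat > snap.py <<'E'
import sys
from h import *
from bench import manip
n,tag=sys.argv[1:3]
f=manip.grab_frame(n);np.savez(f"pics/{n}_{tag}.npz",**f)
g=np.clip(f["image"][:,:,::-1].astype(float)*2,0,255).astype(np.uint8)
if len(sys.argv)>3:
    u0,v0,u1,v1,k=map(int,sys.argv[3:8]);g=cv2.resize(g[v0:v1,u0:u1],None,fx=k,fy=k,interpolation=cv2.INTER_CUBIC)
cv2.imwrite(f"pics/{n}_{tag}.png",g);where()
E
python3 snap.py top 1 240 170 440 340 4
sed -i 's/fx=k/fx=min(k,4)/' snap.py; python3 -c "
import cv2;print(cv2.imread('pics/top_1.png').shape)"
```

```text
t2.75 scale-frame xy [-0.1948 -0.3572] z 0.0186 yaw,roll,tilt [0.0003 0.0009 0.0004] F [-3.9  -0.22  2.64] w 0.0001
(680, 800, 3)
```

```bash
python3 -c "
import cv2;g=cv2.imread('pics/top_1.png');cv2.imwrite('pics/top_1b.png',g[:600])"
```

```text
(no output)
```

View pics/top_1b.png

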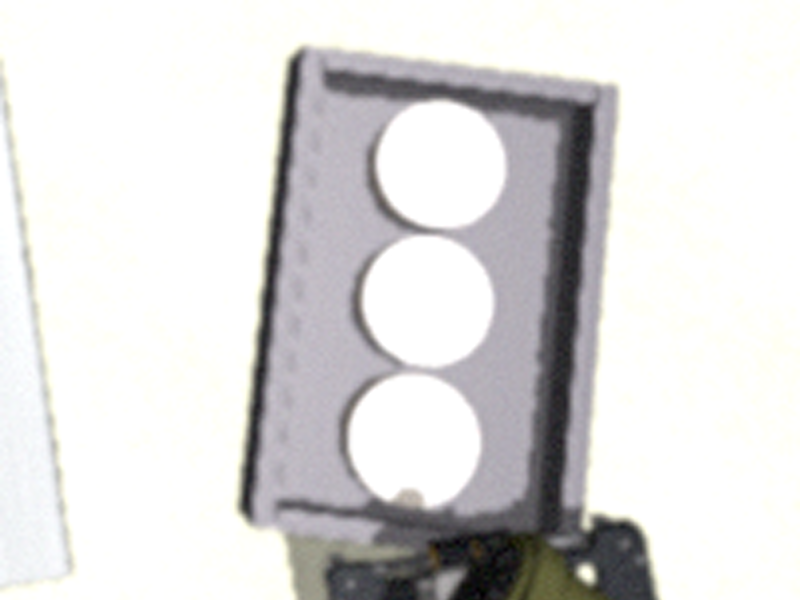

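```bash
cat >> h.py <<'E'
def crate_fit(f,TL,TR,BL,k,o,BR=None,z=.075,half=3):
    """crate rim: lines lead TL-BL, top TL-TR, trail TR-BR (BR opt)"""
    un=lambda p:(np.array(p)+.5)/k-.5+np.array(o)
    TL,TR,BL=map(un,(TL,TR,BL)); BR=un(BR) if BR is not None else None
    e=lambda a,b:edge_line(f["image"],a,b,half)
    lead,top=e(TL,BL),e(TL,TR);bl=None
    pts={"TL":isect(lead,top)}
    if BR is not None:
        pts["TR"]=isect(top,e(TR,BR))
    a=cast(f,[lead[2][0],lead[2][-1]],z)[:,:2]; d=a[0]-a[1]
    tl=cast(f,[pts["TL"]],z)[0,:2]; th=np.arctan2(d[1],d[0])
    if "TR" in pts:
        tr=cast(f,[pts["TR"]],z)[0,:2]; d2=tl-tr; th2=np.arctan2(-d2[0],d2[1]); print("yaw from top side",round(th2-SY,4),"len",np.linalg.norm(d2).round(4))
    R=np.array([[np.cos(th),-np.sin(th)],[np.sin(th),np.cos(th)]])
    c=tl-R@[.15,.1]
    print("crate scale frame xy",w2s(c).round(4),"yaw rel",round(th-SY,4),"lead",w2s(c+R@[0,.1]).round(4),"trail",w2s(c-R@[0,.1]).round(4))
    return c,th
E
python3 -c "
from h import *
f=dict(np.load('pics/top_1.npz'))
crate_fit(f,(303,48),(617,90),(250,520),4,(240,170),(580,540))
f=dict(np.load('pics/top0.npz'))
crate_fit(f,(113,42),(428,78),(68,522),4,(290,190),(392,565))
"
```

```text
yaw from top side -0.2791 len 0.207
crate scale frame xy [-0.0296 -0.37  ] yaw rel -0.2759 lead [-0.0024 -0.2738] trail [-0.0569 -0.4662]
yaw from top side -0.2694 len 0.2007
crate scale frame xy [-0.0768 -0.3763] yaw rel -0.2609 lead [-0.051  -0.2797] trail [-0.1026 -0.4729]
```

```bash
python3 -c "
from h import *
go(-.215,-.357,.018);go(-.22,-.40,.018,-.27)
p0=s2w(-.22,-.40,.018);R0=Rt(-.27)
for q in [(-.203,-.404,.018),(-.165,-.43,.018)]: print(delta(p0,R0,s2w(*q),Rt(-.2)))"
```

```text
to (-0.215, -0.357, 0.018, 0, 0) ([-20.2, -0.2, 0.6], [-0.02, 0.05, 0.02])
to (-0.22, -0.4, 0.018, -0.27, 0) ([-25.2, 42.8, 0.6], [-0.01, 0.05, 15.49])
([17.5, -0.7, 0.0], [0.0, 0.0, -4.01])
([61.0, 14.2, 0.0], [0.0, 0.0, -4.01])
```

Call:
drive_tool([
  {"slide":[-12,0,0],"angular":[0,0,0],"jaw":0},
  {"slide":[-25,0,0],"angular":[0,0,0],"jaw":0},
  {"slide":[-25,20,0],"angular":[0,0,7.5],"jaw":0},
  {"slide":[-25,43,0],"angular":[0,0,15.5],"jaw":0},
  {"slide":[-25,43,0],"angular":[0,0,15.5],"jaw":0},
  {"slide":[-25,43,0],"angular":[0,0,15.5],"jaw":0},
])

```text
t: 3.35
tcp_pos: [0.3204, -0.2797, 0.0183]
orientation: [0.997, -0.075, -0.0, -0.0]
contact_force: [-0.3, 1.1, -0.1]
grip_width: 0.0008
```

Call:
drive_tool([
  {"slide":[9,0,0],"angular":[0,0,0],"jaw":0},
  {"slide":[17,0,0],"angular":[0,0,0],"jaw":0},
  {"slide":[22,1,0],"angular":[0,0,-1],"jaw":0},
  {"slide":[27,2,0],"angular":[0,0,-2],"jaw":0},
  {"slide":[32,4,0],"angular":[0,0,-3],"jaw":0},
  {"slide":[37,6,0],"angular":[0,0,-4],"jaw":0},
  {"slide":[42,8,0],"angular":[0,0,-5],"jaw":0},
  {"slide":[46,9,0],"angular":[0,0,-6],"jaw":0},
  {"slide":[50,10,0],"angular":[0,0,-7],"jaw":0},
  {"slide":[50,10,0],"angular":[0,0,-7],"jaw":0},
])

```text
t: 4.35
tcp_pos: [0.3698, -0.2972, 0.0184]
orientation: [1.0, -0.013, 0.0, 0.0]
contact_force: [0.1, 1.0, 0.3]
grip_width: 0.0004
```

```bash
python3 snap.py top 2 240 180 440 330 4
```

```text
t4.40 scale-frame xy [-0.174  -0.4232] z 0.0183 yaw,roll,tilt [-0.1472 -0.0002  0.    ] F [-0.79 -0.52  0.08] w 0.0005
```

View pics/top_2.png

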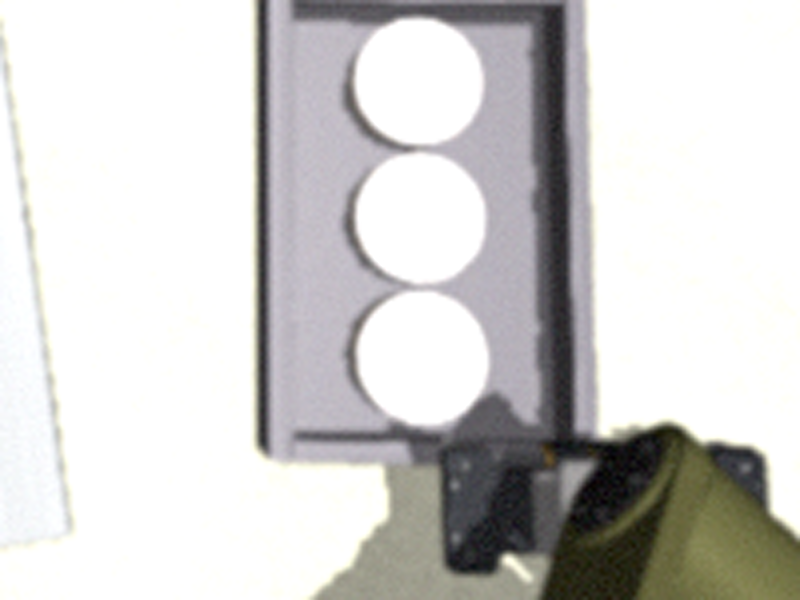

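```bash
python3 -c "
from h import *
f=dict(np.load('pics/top_2.npz'))
g=np.clip(f['image'][:,:,::-1].astype(float)*2,0,255).astype(np.uint8)
cv2.imwrite('pics/top_2b.png',cv2.resize(g[160:310,240:440],None,fx=4,fy=4,interpolation=cv2.INTER_CUBIC))"
```

```text
(no output)
```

View pics/top_2b.png

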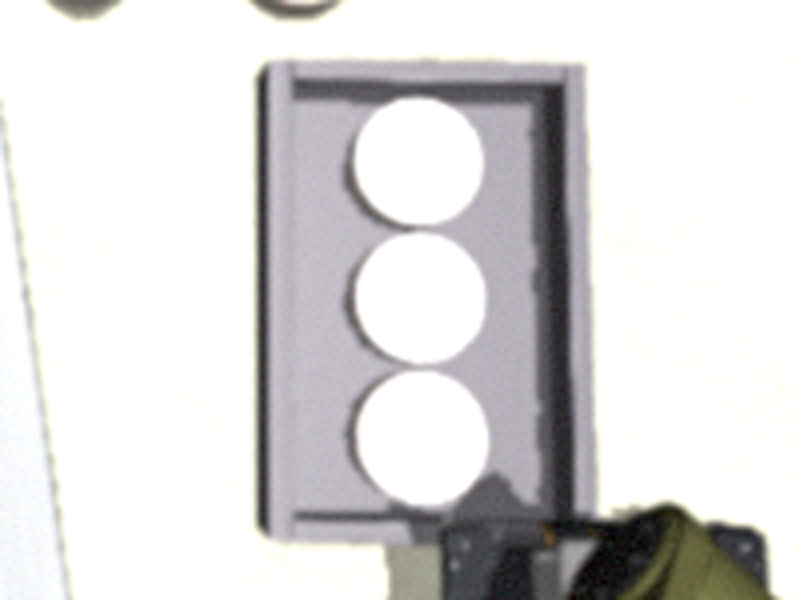

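```bash
python3 -c "
from h import *
f=dict(np.load('pics/top_2.npz'))
crate_fit(f,(272,66),(583,70),(270,532),4,(240,160),(593,500),half=2)"
```

```text
yaw from top side -0.1612 len 0.2011
crate scale frame xy [-0.0054 -0.376 ] yaw rel -0.1621 lead [ 0.0107 -0.2773] trail [-0.0216 -0.4747]
```

```bash
python3 -c "
from h import *
go(-.195,-.44,.018,-.147);go(-.19,-.44,.11,-.147);go(.078,-.52,.11,-.12);go(.078,-.52,.02,-.12)"
```

```text
to (-0.195, -0.44, 0.018, -0.147, 0) ([-18.3, 19.7, 0.3], [-0.0, -0.01, -0.01])
to (-0.19, -0.44, 0.11, -0.147, 0) ([-13.3, 19.0, -91.7], [-0.0, -0.01, -0.01])
to (0.078, -0.52, 0.11, -0.12, 0) ([263.5, 58.8, -91.6], [-0.0, -0.01, -1.56])
to (0.078, -0.52, 0.02, -0.12, 0) ([263.5, 58.8, -1.6], [-0.0, -0.01, -1.56])
```

Call:
drive_tool([
  {"slide":[-12,10,0],"angular":[0,0,0],"jaw":0},
  {"slide":[-18,20,-40],"angular":[0,0,0],"jaw":0},
  {"slide":[-13,25,-92],"angular":[0,0,0],"jaw":0},
  {"slide":[30,35,-92],"angular":[0,0,0],"jaw":0},
  {"slide":[78,45,-92],"angular":[0,0,0],"jaw":0},
  {"slide":[126,59,-92],"angular":[0,0,0],"jaw":0},
  {"slide":[174,59,-92],"angular":[0,0,0],"jaw":0},
  {"slide":[220,59,-92],"angular":[0,0,-1],"jaw":0},
  {"slide":[263,59,-92],"angular":[0,0,-1.5],"jaw":0},
  {"slide":[263,59,-92],"angular":[0,0,-1.5],"jaw":0},
  {"slide":[263,59,-92],"angular":[0,0,-1.5],"jaw":0},
  {"slide":[263,59,-60],"angular":[0,0,-1.5],"jaw":0},
  {"slide":[263,59,-30],"angular":[0,0,-1.5],"jaw":0},
  {"slide":[263,59,0],"angular":[0,0,-1.5],"jaw":0},
  {"slide":[263,59,0],"angular":[0,0,-1.5],"jaw":0},
])

```text
t: 5.9
tcp_pos: [0.6276, -0.3627, 0.0145]
orientation: [1.0, -0.001, -0.003, -0.002]
contact_force: [-0.6, 0.1, 0.0]
grip_width: 0.0007
```

```bash
python3 -c "
from h import *
where();go(.078,-.47,.018,-.12)"; python3 snap.py top 3 240 160 440 310 4
```

```text
t5.90 scale-frame xy [ 0.0742 -0.5193] z 0.0145 yaw,roll,tilt [-0.123   0.0053  0.0044] F [-0.57  0.14  0.03] w 0.0007
to (0.078, -0.47, 0.018, -0.12, 0) ([-2.3, -49.4, -3.3], [-0.22, 0.33, -0.17])
t5.95 scale-frame xy [ 0.0754 -0.5202] z 0.0176 yaw,roll,tilt [-0.1229  0.0023  0.0019] F [-0.33 -0.03  0.52] w 0.0004
```

View pics/top_3.png

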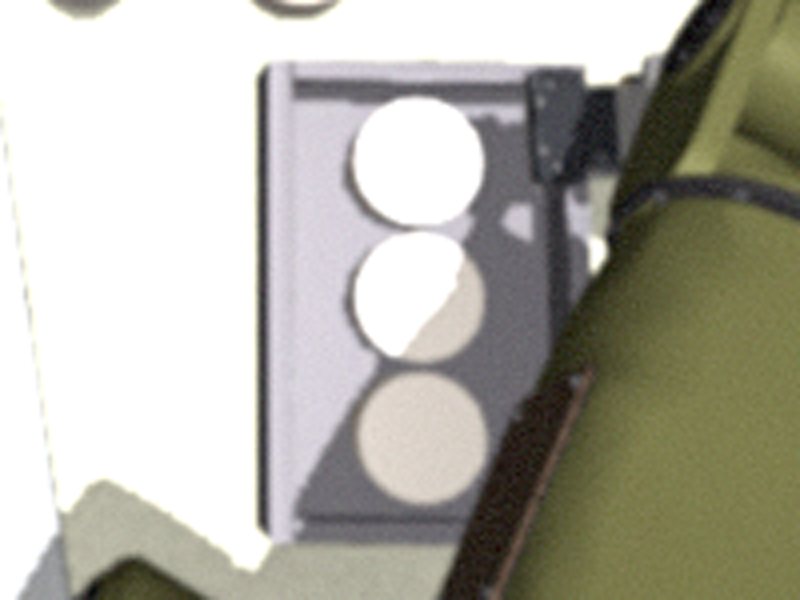

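Call:
drive_tool([
  {"slide":[0,-7,0],"angular":[0,0,0],"jaw":0},
  {"slide":[0,-13,0],"angular":[0,0,0],"jaw":0},
  {"slide":[0,-18,0],"angular":[0,0,0],"jaw":0},
  {"slide":[0,-23,0],"angular":[0,0,0],"jaw":0},
  {"slide":[0,-28,0],"angular":[0,0,-1],"jaw":0},
  {"slide":[0,-33,0],"angular":[0,0,-2],"jaw":0},
  {"slide":[0,-38,0],"angular":[0,0,-3],"jaw":0},
  {"slide":[0,-42,0],"angular":[0,0,-4],"jaw":0},
  {"slide":[0,-45,0],"angular":[0,0,-5],"jaw":0},
  {"slide":[0,-45,0],"angular":[0,0,-5],"jaw":0},
])

```text
t: 6.95
tcp_pos: [0.6311, -0.3186, 0.0197]
orientation: [0.999, 0.043, 0.001, 0.001]
contact_force: [-0.4, -1.6, 0.8]
grip_width: 0.0003
```

```bash
python3 snap.py top 4 240 160 440 310 4
```

```text
t7.00 scale-frame xy [ 0.0827 -0.4758] z 0.0193 yaw,roll,tilt [-0.035  -0.0009 -0.0007] F [ 0.5  -1.8   1.09] w 0.0003
```

View pics/top_4.png

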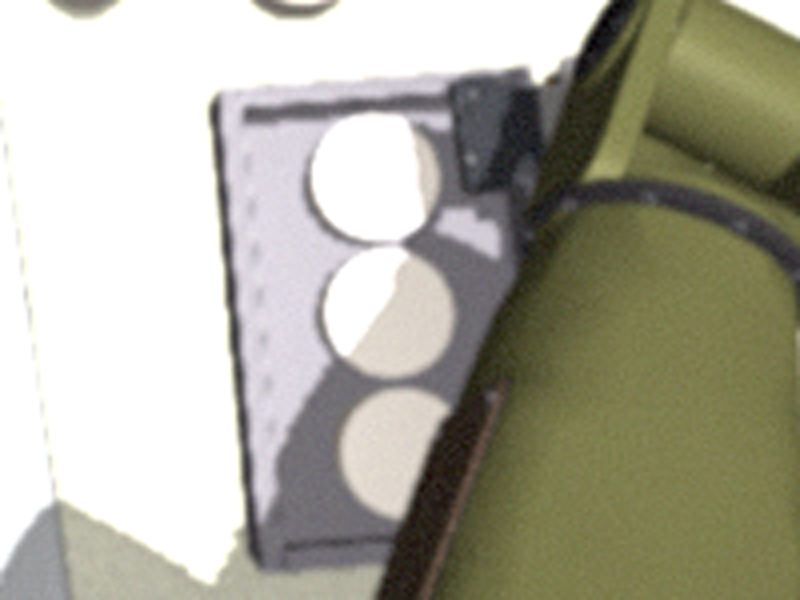

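```bash
python3 -c "
from h import *
f=dict(np.load('pics/top_4.npz'))
crate_fit(f,(222,94),(450,78),(262,562),4,(240,160),half=2)
for d in (-.02,-.01,0): pass
"
```

```text
crate scale frame xy [-0.0119 -0.3563] yaw rel -0.0722 lead [-0.0047 -0.2565] trail [-0.0192 -0.456 ]
```

Call:
drive_tool([
  {"slide":[0,-4,0],"angular":[0,0,0],"jaw":0},
  {"slide":[0,-8,0],"angular":[0,0,0],"jaw":0},
  {"slide":[0,-12,0],"angular":[0,0,-1],"jaw":0},
  {"slide":[0,-15,0],"angular":[0,0,-2],"jaw":0},
  {"slide":[0,-15,0],"angular":[0,0,-2],"jaw":0},
  {"slide":[0,5,0],"angular":[0,0,-2],"jaw":0},
  {"slide":[0,10,0],"angular":[0,0,-2],"jaw":0},
  {"slide":[0,10,-35],"angular":[0,0,-2],"jaw":0},
  {"slide":[0,10,-70],"angular":[0,0,-2],"jaw":0},
  {"slide":[0,10,-100],"angular":[0,0,-2],"jaw":0},
  {"slide":[0,10,-110],"angular":[0,0,-2],"jaw":0},
])

```text
t: 8.1
tcp_pos: [0.6322, -0.3288, 0.1318]
orientation: [0.998, 0.06, 0.002, 0.001]
contact_force: [0.3, 0.1, 0.6]
grip_width: 0.0003
```

```bash
python3 snap.py top 5 240 160 440 310 4
```

```text
t8.15 scale-frame xy [ 0.0828 -0.4861] z 0.1316 yaw,roll,tilt [-0.0004 -0.0031 -0.0021] F [0.13 0.39 1.11] w 0.0004
```

View pics/top_5.png

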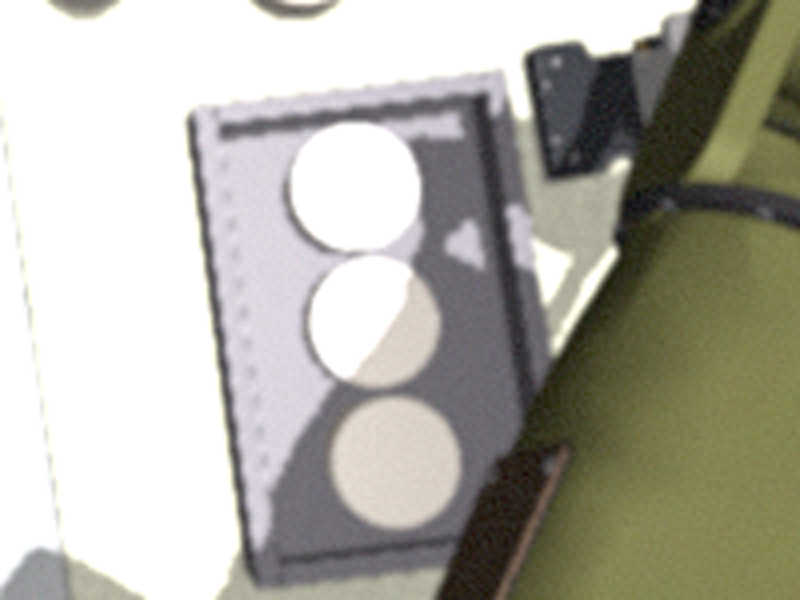

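```bash
python3 -c "
from h import *
f=dict(np.load('pics/top_5.npz'))
crate_fit(f,(198,110),(500,72),(256,572),4,(240,160),(545,350),half=2)
"
```

```text
yaw from top side -0.0262 len 0.1982
crate scale frame xy [-0.0155 -0.3473] yaw rel -0.0234 lead [-0.0132 -0.2473] trail [-0.0179 -0.4473]
```

```bash
python3 -c "
from h import *
go(-.0134,-.2543,.13,-.024);go(-.0134,-.2543,.046,-.024)"
```

```text
to (-0.0134, -0.2543, 0.13, -0.024, 0) ([-96.3, -231.8, 0.8], [0.12, -0.18, 1.35])
to (-0.0134, -0.2543, 0.046, -0.024, 0) ([-96.5, -232.0, 84.8], [0.12, -0.18, 1.35])
```

Call:
drive_tool([
  {"slide":[-18,-44,0],"angular":[0,0,1],"jaw":0.5},
  {"slide":[-36,-88,0],"angular":[0.12,-0.18,1.35],"jaw":0.5},
  {"slide":[-55,-132,0],"angular":[0.12,-0.18,1.35],"jaw":0.5},
  {"slide":[-75,-180,0],"angular":[0.12,-0.18,1.35],"jaw":0.5},
  {"slide":[-90,-217,0],"angular":[0.12,-0.18,1.35],"jaw":0.5},
  {"slide":[-96.4,-232,0],"angular":[0.12,-0.18,1.35],"jaw":0.5},
  {"slide":[-96.4,-232,0],"angular":[0.12,-0.18,1.35],"jaw":0.5},
  {"slide":[-96.4,-232,0],"angular":[0.12,-0.18,1.35],"jaw":0.5},
])

```text
t: 8.95
tcp_pos: [0.5078, -0.1101, 0.1276]
orientation: [0.999, 0.048, -0.002, -0.001]
contact_force: [0.2, 0.0, 0.6]
grip_width: 0.0466
```

```bash
python3 -c "
from h import *
where();go(-.0134,-.2543,.046,-.024)";  python3 snap.py wrist 6
```

```text
t8.95 scale-frame xy [-0.0144 -0.2541] z 0.1276 yaw,roll,tilt [-0.0234  0.0042  0.0025] F [0.22 0.02 0.6 ] w 0.0466
to (-0.0134, -0.2543, 0.046, -0.024, 0) ([1.4, 0.4, 81.6], [-0.14, 0.24, 0.03])
t9.00 scale-frame xy [-0.0143 -0.2545] z 0.1277 yaw,roll,tilt [-0.0241  0.0041  0.0025] F [0.06 0.23 0.24] w 0.0470
```

View pics/wrist_6.png

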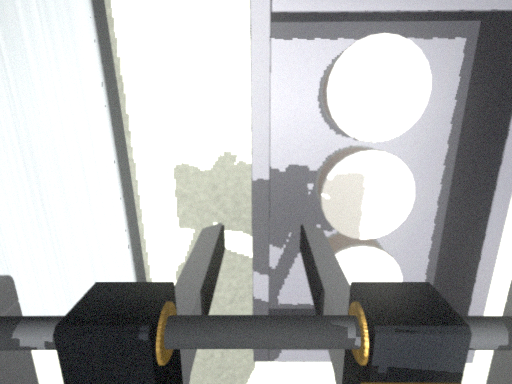

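Call:
drive_tool([
  {"slide":[1,0,25],"angular":[-0.14,0.24,0],"jaw":0.5},
  {"slide":[1,0,50],"angular":[-0.14,0.24,0],"jaw":0.5},
  {"slide":[1,0,70],"angular":[-0.14,0.24,0],"jaw":0.5},
  {"slide":[1,0,81],"angular":[-0.14,0.24,0],"jaw":0.5},
  {"slide":[1,0,81],"angular":[-0.14,0.24,0],"jaw":0.4},
  {"slide":[1,0,81],"angular":[-0.14,0.24,0],"jaw":0.25},
  {"slide":[1,0,81],"angular":[-0.14,0.24,0],"jaw":0.18},
  {"slide":[1,0,81],"angular":[-0.14,0.24,0],"jaw":0.1},
  {"slide":[1,0,81],"angular":[-0.14,0.24,0],"jaw":0},
  {"slide":[1,0,81],"angular":[-0.14,0.24,0],"jaw":0},
  {"slide":[1,0,81],"angular":[-0.14,0.24,0],"jaw":0},
])

```text
t: 10.1
tcp_pos: [0.509, -0.1095, 0.0482]
orientation: [0.999, 0.048, 0.001, 0.0]
contact_force: [-0.5, 1.0, 6.8]
grip_width: 0.0138
```

```bash
python3 -c "
from h import *
where()"
```

```text
t10.10 scale-frame xy [-0.0132 -0.2537] z 0.0482 yaw,roll,tilt [-0.0236 -0.0021 -0.0005] F [-0.51  0.96  6.8 ] w 0.0138
```

```bash
cat >> h.py <<'E'
def wp(x,yt,a,yaw,L=.1935,h=.048,dz=0):
    """TCP pose for crate with trailing edge at (x,yt) scale frame, tilt a"""
    r=Rn.from_euler('z',yaw)*Rn.from_euler('x',a)
    v=r.apply([0,L,h]); 
    return s2w(x+v[0],yt+v[1],v[2]+dz),Rt(yaw,a)
E
python3 -c "
from h import *
p0,R0=wp(-.0179,-.4473,0,-.024)
print(w2s(p0),p0)
for a in (.04,.1,.15,.2,.25,.3): print(a,delta(p0,R0,*wp(-.0179,-.4473,a,-.024)))
p0,R0=wp(-.0179,-.4473,.3,-.024)
for i in range(1,6):
  k=i/5; print(k,delta(p0,R0,*wp(-.0179*(1-k),-.4473+.185*k,.3,-.024*(1-k))))
"
```

```text
[-0.01325645 -0.25385573] [ 0.50895388 -0.10971539  0.048     ]
0.04 ([0.0, 2.1, -7.7], [2.29, -0.0, 0.0])
0.1 ([0.0, 5.8, -19.1], [5.73, 0.0, -0.0])
0.15 ([0.0, 9.3, -28.4], [8.59, 0.0, 0.0])
0.2 ([0.0, 13.4, -37.5], [11.46, -0.0, 0.0])
0.25 ([0.0, 17.9, -46.4], [14.32, -0.0, -0.0])
0.3 ([-0.0, 22.8, -55.0], [17.19, 0.0, -0.0])
0.2 ([1.9, -35.4, 11.0], [-0.0, -0.08, -0.26])
0.4 ([3.7, -70.8, 21.9], [-0.0, -0.16, -0.53])
0.6 ([5.6, -106.2, 32.9], [0.0, -0.24, -0.79])
0.8 ([7.5, -141.6, 43.8], [0.0, -0.33, -1.05])
1.0 ([9.4, -177.0, 54.8], [-0.0, -0.41, -1.31])
```

Tilt first.

Call:
drive_tool([
  {"slide":[0,1,-3.8],"angular":[1.15,0,0],"jaw":0},
  {"slide":[0,2.1,-7.7],"angular":[2.29,0,0],"jaw":0},
  {"slide":[0,3.9,-13.4],"angular":[4,0,0],"jaw":0},
  {"slide":[0,5.8,-19.1],"angular":[5.73,0,0],"jaw":0},
  {"slide":[0,7.5,-23.8],"angular":[7.16,0,0],"jaw":0},
  {"slide":[0,9.3,-28.4],"angular":[8.59,0,0],"jaw":0},
  {"slide":[0,11.3,-33],"angular":[10,0,0],"jaw":0},
  {"slide":[0,13.4,-37.5],"angular":[11.46,0,0],"jaw":0},
  {"slide":[0,15.6,-42],"angular":[12.9,0,0],"jaw":0},
  {"slide":[0,17.9,-46.4],"angular":[14.32,0,0],"jaw":0},
  {"slide":[0,20.3,-50.8],"angular":[15.76,0,0],"jaw":0},
  {"slide":[0,22.8,-55],"angular":[17.19,0,0],"jaw":0},
  {"slide":[0,22.8,-55],"angular":[17.19,0,0],"jaw":0},
])

```text
t: 11.4
tcp_pos: [0.5109, -0.1331, 0.1028]
orientation: [0.988, 0.047, -0.006, -0.15]
contact_force: [0.1, 3.2, -0.7]
grip_width: 0.0139
```

```bash
python3 snap.py scene 7;python3 -c "
from h import *
p0,R0=wp(-.0179,-.4473,.3,-.024);print(w2s(p0),p0[2])"
```

```text
t11.45 scale-frame xy [-0.0142 -0.277 ] z 0.1024 yaw,roll,tilt [-0.023  -0.0083  0.2995] F [ 0.24  1.36 -1.98] w 0.0138
[-0.01380425 -0.27667651] 0.10303931146699831
```

View pics/scene_7.png

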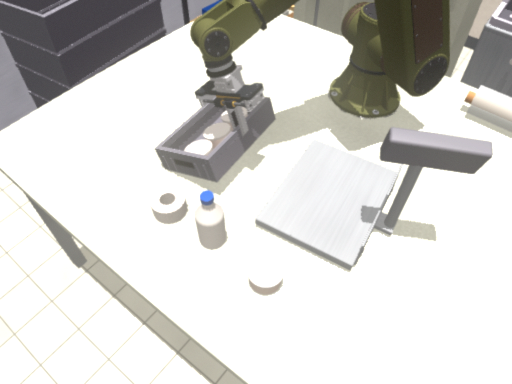

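Call:
drive_tool([
  {"slide":[0.3,-5,1.5],"angular":[0,0,0],"jaw":0},
  {"slide":[0.7,-13,4],"angular":[0,0,-0.1],"jaw":0},
  {"slide":[1.2,-22,6.8],"angular":[0,0,-0.16],"jaw":0},
  {"slide":[1.7,-32,9.9],"angular":[0,-0.1,-0.24],"jaw":0},
  {"slide":[2.2,-42,13],"angular":[0,-0.1,-0.3],"jaw":0},
  {"slide":[2.7,-52,16.1],"angular":[0,-0.12,-0.38],"jaw":0},
  {"slide":[3.3,-62,19.2],"angular":[0,-0.14,-0.46],"jaw":0},
  {"slide":[3.8,-72,22.3],"angular":[0,-0.16,-0.53],"jaw":0},
  {"slide":[4.3,-82,25.4],"angular":[0,-0.18,-0.6],"jaw":0},
  {"slide":[4.9,-92,28.5],"angular":[0,-0.2,-0.68],"jaw":0},
  {"slide":[5.4,-102,31.6],"angular":[0,-0.23,-0.75],"jaw":0},
  {"slide":[5.9,-112,34.7],"angular":[0,-0.26,-0.83],"jaw":0},
  {"slide":[6.4,-122,37.8],"angular":[0,-0.28,-0.9],"jaw":0},
  {"slide":[7,-132,40.9],"angular":[0,-0.3,-0.98],"jaw":0},
  {"slide":[7.5,-142,44],"angular":[0,-0.33,-1.05],"jaw":0},
  {"slide":[8,-152,47],"angular":[0,-0.35,-1.12],"jaw":0},
  {"slide":[8.5,-162,50.1],"angular":[0,-0.38,-1.2],"jaw":0},
  {"slide":[9,-170,52.6],"angular":[0,-0.4,-1.26],"jaw":0},
  {"slide":[9.4,-177,54.8],"angular":[0,-0.41,-1.31],"jaw":0},
  {"slide":[9.4,-177,54.8],"angular":[0,-0.41,-1.31],"jaw":0},
])

```text
t: 13.45
tcp_pos: [0.5022, 0.0542, 0.1026]
orientation: [0.987, 0.06, -0.009, -0.149]
contact_force: [-0.9, 5.2, 0.8]
grip_width: 0.0139
```

```bash
python3 snap.py top 8 170 170 370 320 4;python3 snap.py scene 8; python3 -c "
from h import *
p0,R0=wp(0,-.2623,.3,0);print(w2s(p0),p0[2])"
```

```text
t13.50 scale-frame xy [-0.0003 -0.0907] z 0.1026 yaw,roll,tilt [ 0.0013 -0.0007  0.3007] F [-0.57  4.3  -0.48] w 0.0137
t13.55 scale-frame xy [-0.0003 -0.091 ] z 0.1026 yaw,roll,tilt [ 0.0011 -0.0008  0.3005] F [-1.19  4.53 -0.23] w 0.0137
[-2.42861287e-17 -9.16273593e-02] 0.10303931146699832
```

View pics/top_8.png

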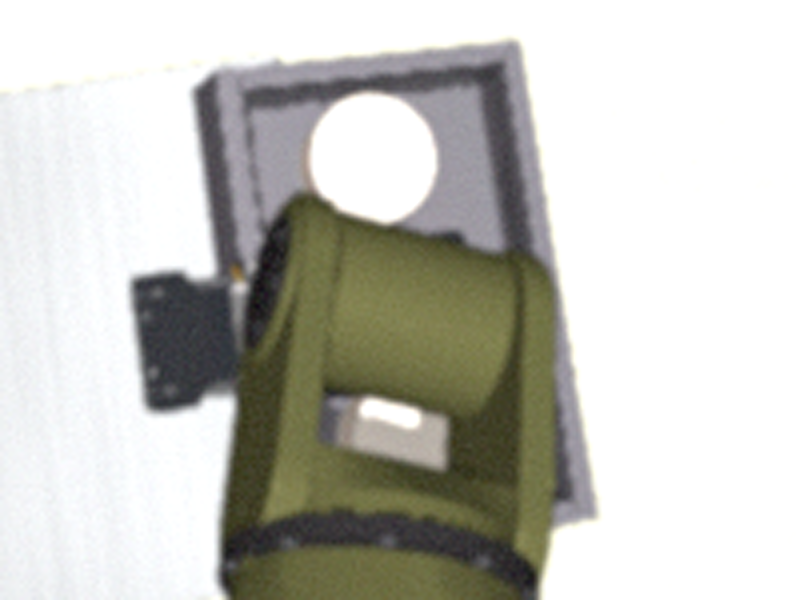

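View pics/scene_8.png

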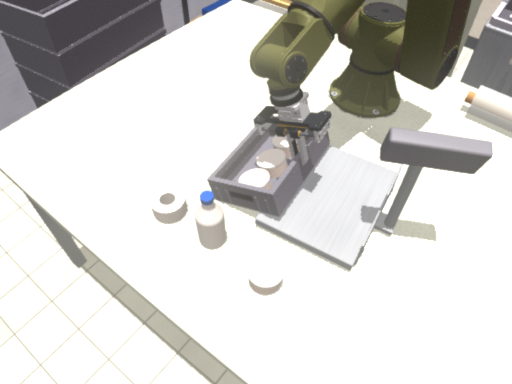

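```bash
python3 -c "
from h import *
f=dict(np.load('pics/top_8.npz'));P=cloud(f)
for (a,b) in [(525,80),(545,200),(583,500),(515,60),(232,100),(235,200),(225,85)]:
    u,v=int(170+a/4),int(170+b/4);print(w2s(P[v,u]).round(3),P[v,u,2].round(4))
"
```

```text
[ 0.122 -0.281] 0.0735
[ 0.045 -0.282] 0.0724
[-0.139 -0.274] 0.0719
[ 0.135 -0.275] 0.0762
[ 0.129 -0.1  ] 0.1277
[ 0.07  -0.092] 0.1262
[ 0.139 -0.097] 0.1288
```

```bash
python3 -c "
from h import *
p0,R0=wp(0,-.2623,.3,0)
for a in (.285,.275,.27,.265,.26,.255): print(a,delta(p0,R0,*wp(0,-.2623,a,0)))
"
```

```text
0.285 ([-0.0, -0.7, 2.9], [-0.86, 0.0, 0.0])
0.275 ([0.0, -1.1, 4.9], [-1.43, 0.0, -0.0])
0.27 ([0.0, -1.4, 5.8], [-1.72, -0.0, 0.0])
0.265 ([0.0, -1.6, 6.8], [-2.01, 0.0, -0.0])
0.26 ([-0.0, -1.8, 7.8], [-2.29, 0.0, -0.0])
0.255 ([-0.0, -2.0, 8.8], [-2.58, 0.0, -0.0])
```

Call:
drive_tool([
  {"slide":[0,-0.4,1.5],"angular":[-0.43,0,0],"jaw":0},
  {"slide":[0,-0.7,2.9],"angular":[-0.86,0,0],"jaw":0},
  {"slide":[0,-0.9,3.9],"angular":[-1.15,0,0],"jaw":0},
  {"slide":[0,-1.1,4.9],"angular":[-1.43,0,0],"jaw":0},
  {"slide":[0,-1.4,5.8],"angular":[-1.72,0,0],"jaw":0},
  {"slide":[0,-1.4,5.8],"angular":[-1.72,0,0],"jaw":0},
])

```text
t: 14.15
tcp_pos: [0.5019, 0.056, 0.0971]
orientation: [0.989, 0.06, -0.008, -0.134]
contact_force: [-0.2, 2.6, -1.1]
grip_width: 0.014
```

Call:
drive_tool([
  {"slide":[0,-0.1,0.5],"angular":[-0.14,0,0],"jaw":0},
  {"slide":[0,-0.2,1],"angular":[-0.29,0,0],"jaw":0},
  {"slide":[0,-0.2,1],"angular":[-0.29,0,0],"jaw":0},
])

```text
t: 14.45
tcp_pos: [0.5019, 0.0564, 0.0964]
orientation: [0.989, 0.06, -0.007, -0.132]
contact_force: [-0.2, 2.4, 0.2]
grip_width: 0.0134
```

```bash
python3 -c "
from h import *
where()"
```

```text
t14.45 scale-frame xy [-0.0004 -0.0881] z 0.0964 yaw,roll,tilt [ 0.0006 -0.0009  0.2642] F [-0.17  2.44  0.22] w 0.0134
```

Call:
drive_tool([
  {"slide":[0,-0.1,0.5],"angular":[-0.14,0,0],"jaw":0},
  {"slide":[0,-0.2,1],"angular":[-0.29,0,0],"jaw":0},
  {"slide":[0,-0.3,1.5],"angular":[-0.4,0,0],"jaw":0},
  {"slide":[0,-0.3,1.5],"angular":[-0.4,0,0],"jaw":0},
])

```text
t: 14.85
tcp_pos: [0.5019, 0.0569, 0.0959]
orientation: [0.99, 0.06, -0.007, -0.128]
contact_force: [-6.0, -1.5, 13.1]
grip_width: 0.0138
```

```bash
python3 -c "
from h import *
where()"
```

```text
t14.85 scale-frame xy [-0.0003 -0.0876] z 0.0959 yaw,roll,tilt [ 0.001  -0.0014  0.2571] F [-6.04 -1.46 13.05] w 0.0138
```

Call:
drive_tool([
  {"slide":[0,0.2,-1],"angular":[0.25,0,0],"jaw":0},
  {"slide":[0,0.2,-1],"angular":[0.25,0,0],"jaw":0},
])

```text
t: 15.05
tcp_pos: [0.5019, 0.0565, 0.0962]
orientation: [0.99, 0.06, -0.007, -0.13]
contact_force: [-2.4, -1.5, 6.1]
grip_width: 0.0137
```

```bash
python3 -c "
from h import *
where()"
```

```text
t15.05 scale-frame xy [-0.0003 -0.088 ] z 0.0962 yaw,roll,tilt [ 0.0005 -0.0012  0.2618] F [-2.36 -1.53  6.09] w 0.0137
```

Near-resting. Back off half a mm and open gradually.

Call:
drive_tool([
  {"slide":[0,0.1,-0.5],"angular":[0.1,0,0],"jaw":0.05},
  {"slide":[0,0.1,-0.5],"angular":[0.1,0,0],"jaw":0.15},
  {"slide":[0,0.1,-0.5],"angular":[0.1,0,0],"jaw":0.25},
  {"slide":[0,0.1,-0.5],"angular":[0.1,0,0],"jaw":0.35},
  {"slide":[0,0.1,-0.5],"angular":[0.1,0,0],"jaw":0.45},
  {"slide":[0,0.1,-0.5],"angular":[0.1,0,0],"jaw":0.5},
])

```text
t: 15.65
tcp_pos: [0.5018, 0.0565, 0.0962]
orientation: [0.99, 0.06, -0.008, -0.131]
contact_force: [-0.5, -0.1, -0.1]
grip_width: 0.0423
```

```bash
python3 snap.py top 9 170 170 370 320 4
```

```text
t15.70 scale-frame xy [-0.0004 -0.088 ] z 0.0962 yaw,roll,tilt [ 0.0005 -0.0007  0.2637] F [ 0.61  0.23 -0.17] w 0.0452
```

View pics/top_9.png

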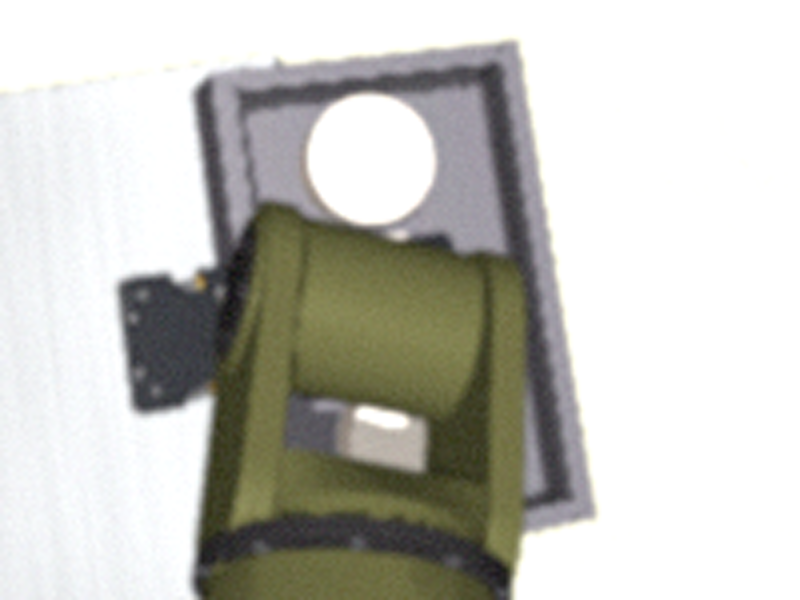

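Call:
drive_tool([
  {"slide":[0,0,-20],"angular":[0,0,0],"jaw":0.5},
  {"slide":[0,0,-45],"angular":[0,0,0],"jaw":0.5},
  {"slide":[0,0,-75],"angular":[0,0,0],"jaw":0.5},
  {"slide":[0,0,-90],"angular":[0,0,0],"jaw":0.5},
  {"slide":[0,0,-90],"angular":[0,0,0],"jaw":0.5},
])

```text
t: 16.2
tcp_pos: [0.5054, 0.0327, 0.185]
orientation: [0.99, 0.06, -0.006, -0.131]
contact_force: [0.2, 0.8, 0.2]
grip_width: 0.0467
```

```bash
python3 -c "
from h import *
from bench import manip
where()
s=manip.read_state();p=s['tcp_pos'];R=Rn.from_quat(s['orientation'])
print(delta(p,R,*wp(0,-.2625,.265,0,.007,.138)))
q=wp(0,-.2625,.265,0,.007,.048);print(delta(p,R,*q),q[0])"
```

```text
t16.20 scale-frame xy [ 0.0003 -0.112 ] z 0.1850 yaw,roll,tilt [ 0.0009 -0.0043  0.2627] F [0.2  0.82 0.16] w 0.0467
([-0.5, 186.7, 1.5], [0.13, -0.24, 0.05])
([-0.9, 186.5, 91.5], [0.13, -0.24, 0.05]) [ 0.52384734 -0.12248323  0.0481578 ]
```

Call:
drive_tool([
  {"slide":[0,40,0],"angular":[0,0,0],"jaw":0.5},
  {"slide":[0,85,0],"angular":[0,0,0],"jaw":0.5},
  {"slide":[0,130,0],"angular":[0,0,0],"jaw":0.5},
  {"slide":[0,170,0],"angular":[0,0,0],"jaw":0.5},
  {"slide":[-0.5,186.7,1.5],"angular":[0.13,-0.2,0],"jaw":0.5},
  {"slide":[-0.5,186.7,1.5],"angular":[0.13,-0.2,0],"jaw":0.5},
  {"slide":[-0.5,186.7,1.5],"angular":[0.13,-0.2,0],"jaw":0.5},
])

```text
t: 16.9
tcp_pos: [0.5256, -0.1443, 0.1327]
orientation: [0.989, 0.06, -0.01, -0.133]
contact_force: [0.4, -0.1, 0.7]
grip_width: 0.047
```

```bash
python3 snap.py top 10 170 170 370 320 4;  python3 snap.py wrist 10
```

```text
t16.95 scale-frame xy [-0.0007 -0.2899] z 0.1332 yaw,roll,tilt [0.0016 0.0031 0.2662] F [0.25 0.34 0.28] w 0.0473
t17.00 scale-frame xy [-0.0006 -0.2899] z 0.1334 yaw,roll,tilt [0.0021 0.0026 0.2658] F [ 0.46 -0.75  0.55] w 0.0471
```

View pics/top_10.png

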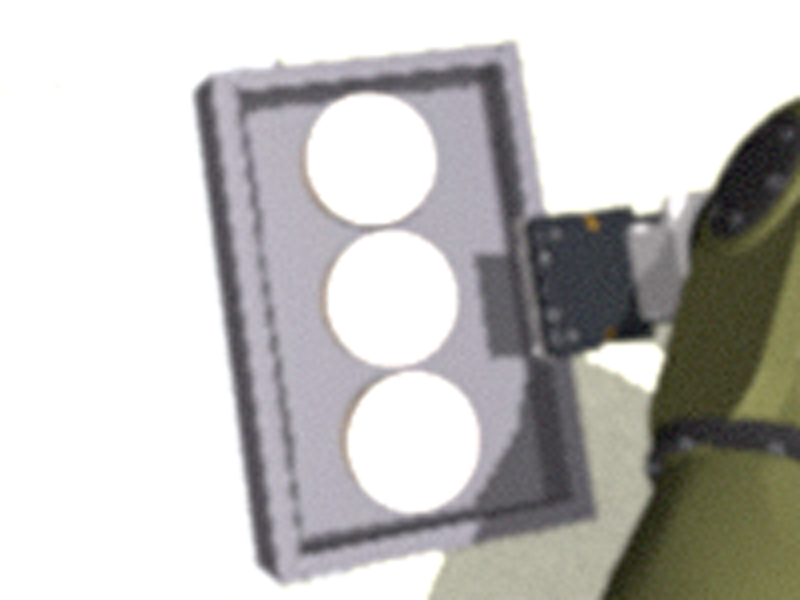

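View pics/wrist_10.png

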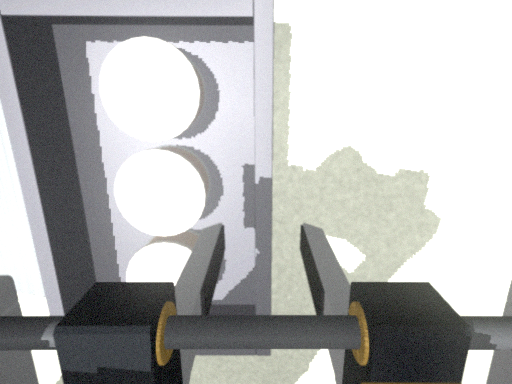

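```bash
python3 -c "
from h import *
from bench import manip
s=manip.read_state();p=s['tcp_pos'];R=Rn.from_quat(s['orientation'])
q=wp(0,-.2625,.265,0,.007,.050);print(delta(p,R,*q),q[0])"
```

```text
([0.8, 1.6, 86.0], [-0.05, 0.15, 0.12]) [ 0.5239101  -0.12300327  0.05008799]
```

Call:
drive_tool([
  {"slide":[0.5,0.5,25],"angular":[0,0,0],"jaw":0.5},
  {"slide":[0.8,0.5,50],"angular":[0,0.1,0],"jaw":0.5},
  {"slide":[0.8,0.5,72],"angular":[0,0.1,0],"jaw":0.5},
  {"slide":[0.8,0.5,86],"angular":[0,0.1,0.1],"jaw":0.5},
  {"slide":[0.8,0.5,86],"angular":[0,0.1,0.1],"jaw":0.4},
  {"slide":[0.8,0.5,86],"angular":[0,0.1,0.1],"jaw":0.3},
  {"slide":[0.8,0.5,86],"angular":[0,0.1,0.1],"jaw":0.22},
])

```text
t: 17.7
tcp_pos: [0.5243, -0.1236, 0.0512]
orientation: [0.989, 0.059, -0.008, -0.132]
contact_force: [-0.1, -0.5, 0.1]
grip_width: 0.0266
```

```bash
python3 snap.py wrist 11
```

```text
t17.75 scale-frame xy [ 2.000e-04 -2.696e-01] z 0.0511 yaw,roll,tilt [-0.0008 -0.0006  0.265 ] F [-0.09  0.18 -1.05] w 0.0229
```

View pics/wrist_11.png

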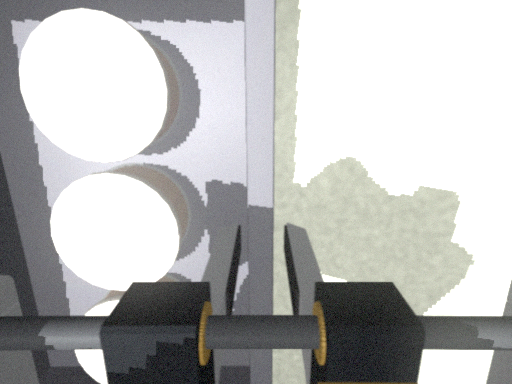

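Call:
drive_tool([
  {"slide":[0,-1.5,0],"angular":[0,0,0],"jaw":0.2},
  {"slide":[0,-1.5,0],"angular":[0,0,0],"jaw":0.16},
  {"slide":[0,-1.5,0],"angular":[0,0,0],"jaw":0.12},
  {"slide":[0,-1.5,0],"angular":[0,0,0],"jaw":0},
  {"slide":[0,-1.5,0],"angular":[0,0,0],"jaw":0},
])

```text
t: 18.25
tcp_pos: [0.5236, -0.1222, 0.0506]
orientation: [0.989, 0.059, -0.008, -0.132]
contact_force: [-0.3, -2.3, 1.2]
grip_width: 0.0137
```

```bash
python3 -c "
from h import *
where()"
```

```text
t18.25 scale-frame xy [-2.00e-04 -2.68e-01] z 0.0506 yaw,roll,tilt [-0.0011  0.0005  0.2654] F [-0.28 -2.3   1.21] w 0.0137
```

```bash
python3 -c "
from h import *
def q(s,a,dz=.0005): return wp(0,-.13-s*np.cos(a),a,0,.007,.0506,.036-s*np.sin(a)+dz)
p0,R0=q(.137,.266,0)
for a in np.linspace(.25,0,8): print(a.round(3),delta(p0,R0,*q(.137,a)))
"
```

```text
0.25 ([0.0, -1.0, -2.6], [-0.92, 0.0, -0.0])
0.214 ([0.0, -2.9, -7.1], [-2.96, 0.0, 0.0])
0.179 ([0.0, -5.0, -11.6], [-5.01, -0.0, 0.0])
0.143 ([-0.0, -7.3, -16.1], [-7.06, 0.0, -0.0])
0.107 ([0.0, -9.8, -20.4], [-9.1, 0.0, 0.0])
0.071 ([0.0, -12.4, -24.7], [-11.15, 0.0, -0.0])
0.036 ([-0.0, -15.1, -28.8], [-13.19, 0.0, 0.0])
0.0 ([-0.0, -18.0, -32.9], [-15.24, 0.0, -0.0])
```

Call:
drive_tool([
  {"slide":[0,-1,-2.6],"angular":[-0.92,0,0],"jaw":0},
  {"slide":[0,-1.9,-4.8],"angular":[-1.94,0,0],"jaw":0},
  {"slide":[0,-2.9,-7.1],"angular":[-2.96,0,0],"jaw":0},
  {"slide":[0,-3.9,-9.3],"angular":[-3.98,0,0],"jaw":0},
  {"slide":[0,-5,-11.6],"angular":[-5.01,0,0],"jaw":0},
  {"slide":[0,-6.1,-13.9],"angular":[-6.03,0,0],"jaw":0},
  {"slide":[0,-7.3,-16.1],"angular":[-7.06,0,0],"jaw":0},
  {"slide":[0,-7.3,-16.1],"angular":[-7.06,0,0],"jaw":0},
])

```text
t: 19.05
tcp_pos: [0.5232, -0.1187, 0.0682]
orientation: [0.996, 0.06, -0.005, -0.071]
contact_force: [0.5, -2.0, -2.9]
grip_width: 0.0134
```

Call:
drive_tool([
  {"slide":[0,-1.6,-2.5],"angular":[-1.02,0,0],"jaw":0},
  {"slide":[0,-3.1,-5],"angular":[-2.04,0,0],"jaw":0},
  {"slide":[0,-4.7,-7.4],"angular":[-3.06,0,0],"jaw":0},
  {"slide":[0,-4.7,-7.4],"angular":[-3.06,0,0],"jaw":0},
])

```text
t: 19.45
tcp_pos: [0.5227, -0.115, 0.0761]
orientation: [0.997, 0.06, -0.003, -0.044]
contact_force: [0.1, -0.8, -5.1]
grip_width: 0.0139
```

```bash
python3 -c "
from h import *
from bench import manip
where()
def q(s,a,dz=.0005): return wp(0,-.13-s*np.cos(a),a,0,.007,.0506,.036-s*np.sin(a)+dz)
p0,R0=q(.137,.143)
for a in (.107,.09,.071,.036,.018,0): print(a,delta(p0,R0,*q(.137,a)),w2s(q(.137,a)[0]),q(.137,a)[0][2])
"
```

```text
t19.45 scale-frame xy [-2.000e-04 -2.607e-01] z 0.0761 yaw,roll,tilt [-0.0002  0.0012  0.0885] F [ 0.13 -0.82 -5.07] w 0.0139
0.107 ([0.0, -1.9, -4.6], [-2.06, -0.0, 0.0]) [ 1.38777878e-17 -2.64660399e-01] 0.07292714396220983
0.09 ([0.0, -2.9, -6.8], [-3.04, -0.0, -0.0]) [ 4.85722573e-17 -2.64021710e-01] 0.07521099689466547
0.071 ([-0.0, -4.0, -9.2], [-4.13, -0.0, 0.0]) [-6.93889390e-18 -2.63262055e-01] 0.07775026905127844
0.036 ([-0.0, -6.1, -13.6], [-6.13, -0.0, 0.0]) [-4.16333634e-17 -2.61736976e-01] 0.08238822555553442
0.018 ([-0.0, -7.3, -15.8], [-7.16, 0.0, 0.0]) [-1.38777878e-17 -2.60889691e-01] 0.084751929379275
0 ([-0.0, -8.5, -18.0], [-8.19, 0.0, 0.0]) [-2.77555756e-17 -2.60000000e-01] 0.0871
```

```bash
python3 -c "
from h import *
def q(s,a,dz=.0005): return wp(0,-.13-s*np.cos(a),a,0,.007,.0506,.036-s*np.sin(a)+dz)
p0,R0=q(.1335,.0885)
print(w2s(p0),p0[2])
for a in (.07,.05,.036,.018,0): print(a,delta(p0,R0,*q(.1335,a)))
"
```

```text
[-5.20417043e-17 -2.60477190e-01] 0.07572133165264519
0.07 ([0.0, -1.0, -2.3], [-1.06, -0.0, 0.0])
0.05 ([0.0, -2.0, -4.8], [-2.21, 0.0, -0.0])
0.036 ([0.0, -2.8, -6.6], [-3.01, 0.0, -0.0])
0.018 ([0.0, -3.9, -8.8], [-4.04, 0.0, 0.0])
0 ([0.0, -5.0, -11.0], [-5.07, 0.0, 0.0])
```

Call:
drive_tool([
  {"slide":[0,-0.5,-1.1],"angular":[-0.5,0,0],"jaw":0},
  {"slide":[0,-1,-2.3],"angular":[-1.06,0,0],"jaw":0},
  {"slide":[0,-2,-4.8],"angular":[-2.21,0,0],"jaw":0},
  {"slide":[0,-2.8,-6.6],"angular":[-3.01,0,0],"jaw":0},
  {"slide":[0,-3.4,-7.7],"angular":[-3.5,0,0],"jaw":0},
  {"slide":[0,-3.9,-8.8],"angular":[-4.04,0,0],"jaw":0},
  {"slide":[0,-4.5,-9.9],"angular":[-4.55,0,0],"jaw":0},
  {"slide":[0,-4.5,-9.9],"angular":[-4.55,0,0],"jaw":0},
])

```text
t: 20.25
tcp_pos: [0.5224, -0.1119, 0.0863]
orientation: [0.998, 0.06, -0.001, -0.005]
contact_force: [0.3, -1.5, -4.7]
grip_width: 0.014
```

```bash
python3 snap.py top 12 170 170 370 320 4; python3 snap.py scene 12
```

```text
t20.30 scale-frame xy [-2.000e-04 -2.577e-01] z 0.0862 yaw,roll,tilt [-0.0007  0.001   0.0098] F [ 0.9  -0.99 -4.69] w 0.0140
t20.35 scale-frame xy [-2.000e-04 -2.577e-01] z 0.0861 yaw,roll,tilt [-0.0008  0.001   0.0099] F [ 0.81 -0.03 -5.  ] w 0.0136
```

View pics/top_12.png

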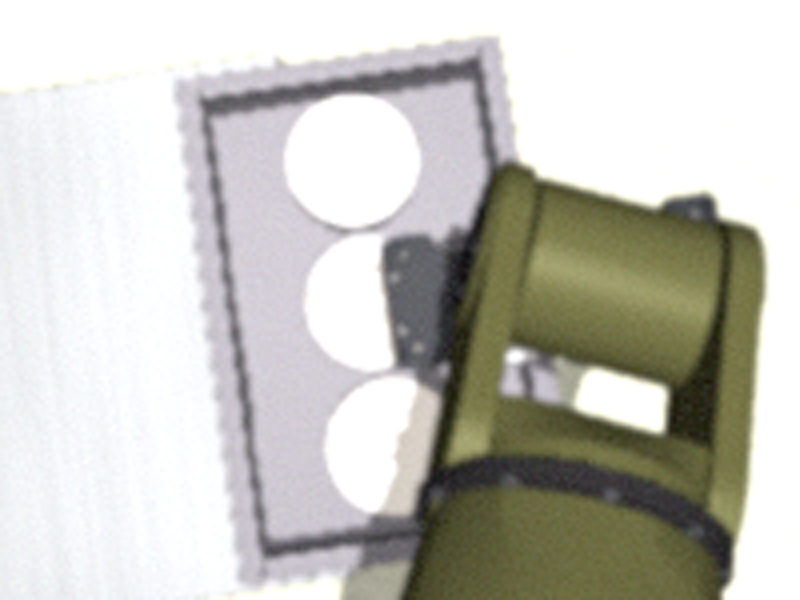

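View pics/scene_12.png

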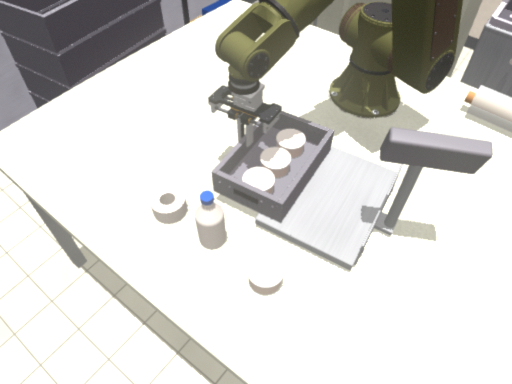

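```bash
python3 -c "
from h import *
f=dict(np.load('pics/top_12.npz'))
crate_fit(f,(180,85),(497,38),(246,582),4,(170,170),(512,140),z=.111,half=2)
p0=s2w(0,0,.0862);
R=Rt(0,.0099)
for d in (50,100,150,180): print(delta(s2w(-.0002,-.2577,.0862),R,s2w(0,-.2577+d/1000,.0868),Rt(0,.003)))
"
```

```text
yaw from top side 0.0023 len 0.1993
crate scale frame xy [-0.0003 -0.1665] yaw rel 0.006 lead [-0.0009 -0.0665] trail [ 0.0003 -0.2665]
([0.2, -50.0, -0.1], [-0.4, 0.0, -0.0])
([0.2, -100.0, 0.4], [-0.4, 0.0, -0.0])
([0.2, -150.0, 0.9], [-0.4, 0.0, -0.0])
([0.2, -180.0, 1.2], [-0.4, 0.0, -0.0])
```

Call:
drive_tool([
  {"slide":[0,-4,0],"angular":[0,0,0],"jaw":0},
  {"slide":[0,-12,-0.1],"angular":[0,0,0],"jaw":0},
  {"slide":[0,-22,-0.1],"angular":[0,0,0],"jaw":0},
  {"slide":[0,-32,-0.1],"angular":[-0.1,0,0],"jaw":0},
  {"slide":[0,-42,-0.1],"angular":[-0.1,0,0],"jaw":0},
  {"slide":[0,-52,0],"angular":[-0.1,0,0],"jaw":0},
  {"slide":[0,-62,0],"angular":[-0.2,0,0],"jaw":0},
  {"slide":[0,-72,0.1],"angular":[-0.2,0,0],"jaw":0},
  {"slide":[0,-82,0.2],"angular":[-0.2,0,0],"jaw":0},
  {"slide":[0,-91,0.3],"angular":[-0.2,0,0],"jaw":0},
  {"slide":[0,-98,0.4],"angular":[-0.2,0,0],"jaw":0},
  {"slide":[0,-100,0.4],"angular":[-0.2,0,0],"jaw":0},
  {"slide":[0,-100,0.4],"angular":[-0.2,0,0],"jaw":0},
])

```text
t: 21.65
tcp_pos: [0.5104, -0.0124, 0.0867]
orientation: [0.998, 0.06, -0.001, -0.003]
contact_force: [1.0, -0.1, -4.9]
grip_width: 0.0138
```

```bash
python3 -c "
from h import *
where()"
```

```text
t21.65 scale-frame xy [-0.0002 -0.1575] z 0.0867 yaw,roll,tilt [-0.0005  0.0013  0.0065] F [ 0.97 -0.1  -4.89] w 0.0138
```

Call:
drive_tool([
  {"slide":[0,-4,0],"angular":[0,0,0],"jaw":0},
  {"slide":[0,-12,0.1],"angular":[0,0,0],"jaw":0},
  {"slide":[0,-21,0.1],"angular":[0,0,0],"jaw":0},
  {"slide":[0,-30,0.2],"angular":[0,0,0],"jaw":0},
  {"slide":[0,-39,0.2],"angular":[0,0,0],"jaw":0},
  {"slide":[0,-48,0.3],"angular":[-0.1,0,0],"jaw":0},
  {"slide":[0,-57,0.4],"angular":[-0.1,0,0],"jaw":0},
  {"slide":[0,-65,0.4],"angular":[-0.1,0,0],"jaw":0},
  {"slide":[0,-72,0.5],"angular":[-0.1,0,0],"jaw":0},
  {"slide":[0,-77,0.5],"angular":[-0.1,0,0],"jaw":0},
  {"slide":[0,-78,0.5],"angular":[-0.1,0,0],"jaw":0},
  {"slide":[0,-78,0.5],"angular":[-0.1,0,0],"jaw":0},
])

```text
t: 22.85
tcp_pos: [0.5011, 0.0649, 0.0866]
orientation: [0.998, 0.06, -0.001, -0.002]
contact_force: [-0.1, 1.5, -5.5]
grip_width: 0.0135
```

```bash
python3 snap.py top 13 110 175 310 325 4
```

```text
t22.90 scale-frame xy [-0.0001 -0.0797] z 0.0866 yaw,roll,tilt [-0.0009  0.0013  0.0049] F [ 1.    1.84 -5.16] w 0.0138
```

View pics/top_13.png

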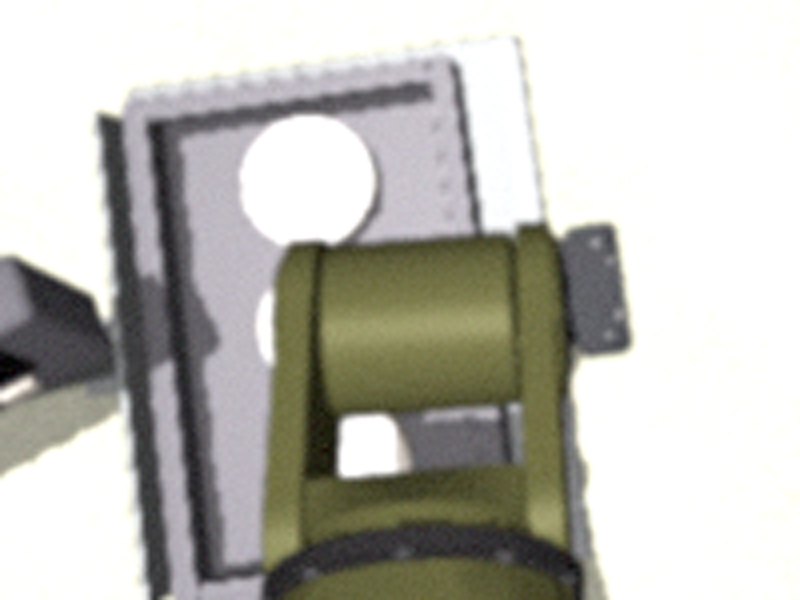

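Call:
drive_tool([
  {"slide":[0,0,0.3],"angular":[0,0,0],"jaw":0},
  {"slide":[0,0,0.6],"angular":[0,0,0],"jaw":0},
  {"slide":[0,0,0.6],"angular":[0,0,0],"jaw":0},
])

```text
t: 23.2
tcp_pos: [0.5012, 0.0647, 0.0866]
orientation: [0.998, 0.059, -0.001, -0.002]
contact_force: [-4.9, 0.7, 4.4]
grip_width: 0.0139
```

Call:
drive_tool([
  {"slide":[0,0,0.2],"angular":[0,0,0],"jaw":0},
  {"slide":[0,0,0.2],"angular":[0,0,0],"jaw":0},
])

```text
t: 23.4
tcp_pos: [0.5012, 0.0646, 0.0865]
orientation: [0.998, 0.059, -0.001, -0.002]
contact_force: [-6.9, 1.2, 7.1]
grip_width: 0.0138
```

Call:
drive_tool([
  {"slide":[0,0,-0.4],"angular":[0,0,0],"jaw":0},
  {"slide":[0,0,-0.4],"angular":[0,0,0],"jaw":0.1},
  {"slide":[0,0,-0.4],"angular":[0,0,0],"jaw":0.2},
  {"slide":[0,0,-0.4],"angular":[0,0,0],"jaw":0.3},
  {"slide":[0,0,-0.4],"angular":[0,0,0],"jaw":0.4},
  {"slide":[0,0,-0.4],"angular":[0,0,0],"jaw":0.45},
  {"slide":[0,0,-25],"angular":[0,0,0],"jaw":0.45},
  {"slide":[0,0,-50],"angular":[0,0,0],"jaw":0.45},
  {"slide":[0,20,-65],"angular":[0,0,0],"jaw":0.3},
  {"slide":[0,50,-65],"angular":[0,0,0],"jaw":0},
  {"slide":[0,50,-65],"angular":[0,0,0],"jaw":0},
  {"slide":[0,50,-65],"angular":[0,0,0],"jaw":0},
  {"slide":[0,50,-65],"angular":[0,0,0],"jaw":0},
])

```text
t: 24.7
tcp_pos: [0.5071, 0.0154, 0.1504]
orientation: [0.998, 0.06, -0.001, -0.002]
contact_force: [0.5, -0.4, 0.8]
grip_width: 0.006
```

```bash
python3 snap.py top 14 110 175 310 325 4; python3 -c "
from h import *
go(-.0,-.125,.152);go(0,-.125,.060);go(0,-.105,.060)"
```

```text
t24.75 scale-frame xy [-1.000e-04 -1.293e-01] z 0.1504 yaw,roll,tilt [-0.0003  0.0016  0.0048] F [0.42 0.6  0.7 ] w 0.0019
to (-0.0, -0.125, 0.152, 0, 0) ([0.1, -4.3, -1.6], [-0.28, 0.09, -0.01])
to (0, -0.125, 0.06, 0, 0) ([0.3, -3.9, 90.4], [-0.28, 0.09, -0.01])
to (0, -0.105, 0.06, 0, 0) ([0.3, -23.9, 90.5], [-0.28, 0.09, -0.01])
```

View pics/top_14.png

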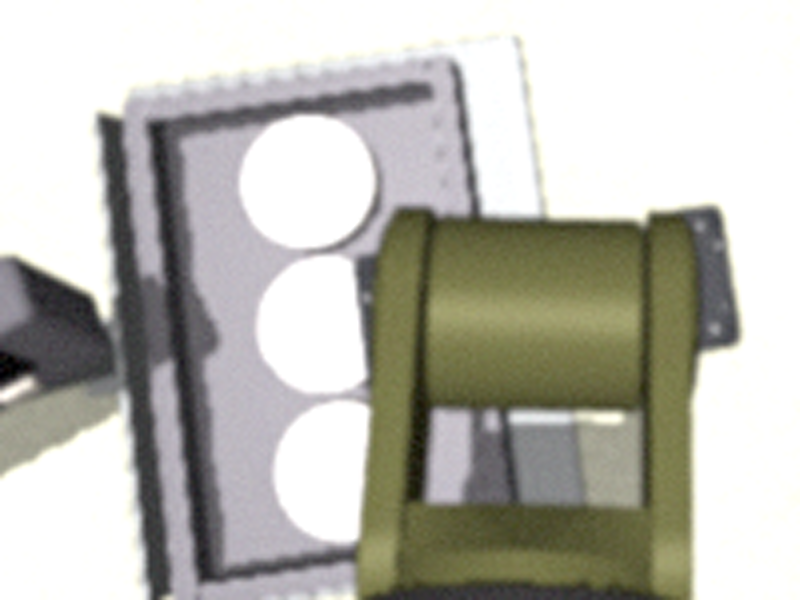

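```bash
python3 -c "
from h import *
f=dict(np.load('pics/top_14.npz'))
crate_fit(f,(128,96),(456,62),(178,592),4,(110,175),(478,205),z=.111,half=2)"
```

```text
yaw from top side -0.0047 len 0.2047
crate scale frame xy [-0.0003  0.0121] yaw rel -0.0044 lead [0.0002 0.1121] trail [-0.0007 -0.0879]
```

Call:
drive_tool([
  {"slide":[0,0,40],"angular":[-0.28,0.1,0],"jaw":0},
  {"slide":[0,0,75],"angular":[-0.28,0.1,0],"jaw":0},
  {"slide":[0,0,92],"angular":[-0.28,0.1,0],"jaw":0},
  {"slide":[0,0,92],"angular":[-0.28,0.1,0],"jaw":0},
  {"slide":[0,-8,92],"angular":[-0.28,0.1,0],"jaw":0},
  {"slide":[0,-16,92],"angular":[-0.28,0.1,0],"jaw":0},
  {"slide":[0,-20,92],"angular":[-0.28,0.1,0],"jaw":0},
  {"slide":[0,-20,92],"angular":[-0.28,0.1,0],"jaw":0},
])

```text
t: 25.55
tcp_pos: [0.5049, 0.0359, 0.0595]
orientation: [0.998, 0.06, 0.001, 0.0]
contact_force: [1.2, 0.3, 0.4]
grip_width: 0.0005
```

```bash
python3 -c "
from h import *
where()"
```

```text
t25.55 scale-frame xy [ 0.0002 -0.1088] z 0.0595 yaw,roll,tilt [ 0.0002 -0.0018 -0.0004] F [1.2  0.32 0.42] w 0.0005
```

Push forward in small steps; expected home around tool y ≈ −0.083.

Call:
drive_tool([
  {"slide":[0,-3,0],"angular":[0,0,0],"jaw":0},
  {"slide":[0,-6,0],"angular":[0,0,0],"jaw":0},
  {"slide":[0,-8,0],"angular":[0,0,0],"jaw":0},
  {"slide":[0,-10,0],"angular":[0,0,0],"jaw":0},
  {"slide":[0,-12,0],"angular":[0,0,0],"jaw":0},
  {"slide":[0,-14,0],"angular":[0,0,0],"jaw":0},
  {"slide":[0,-16,0],"angular":[0,0,0],"jaw":0},
  {"slide":[0,-16,0],"angular":[0,0,0],"jaw":0},
])

```text
t: 26.35
tcp_pos: [0.5028, 0.0511, 0.0587]
orientation: [0.998, 0.06, 0.0, 0.0]
contact_force: [0.4, -1.1, 0.5]
grip_width: 0.0006
```

```bash
python3 snap.py top 15 110 175 310 325 4
```

```text
t26.40 scale-frame xy [-0.0001 -0.0934] z 0.0587 yaw,roll,tilt [-0.0008 -0.0005 -0.    ] F [ 0.84 -1.5   0.87] w 0.0005
```

View pics/top_15.png

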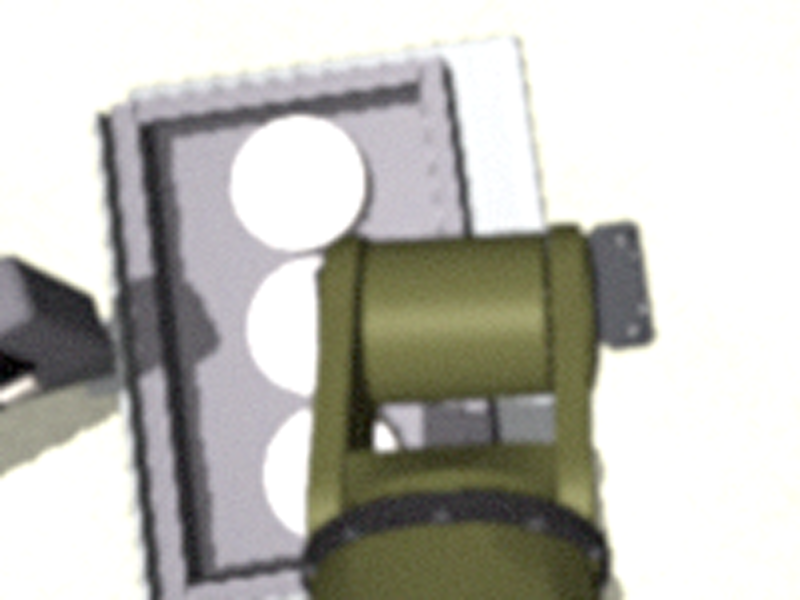

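Call:
drive_tool([
  {"slide":[0,-1,0],"angular":[0,0,0],"jaw":0},
  {"slide":[0,-2,0],"angular":[0,0,0],"jaw":0},
  {"slide":[0,-3,0],"angular":[0,0,0],"jaw":0},
  {"slide":[0,-4,0],"angular":[0,0,0],"jaw":0},
  {"slide":[0,-5,0],"angular":[0,0,0],"jaw":0},
])

```text
t: 26.9
tcp_pos: [0.5022, 0.056, 0.0587]
orientation: [0.998, 0.06, 0.0, 0.0]
contact_force: [0.5, -3.4, -0.1]
grip_width: 0.0003
```

Call:
drive_tool([
  {"slide":[0,-0.7,0],"angular":[0,0,0],"jaw":0},
  {"slide":[0,-1.4,0],"angular":[0,0,0],"jaw":0},
  {"slide":[0,-2,0],"angular":[0,0,0],"jaw":0},
])

```text
t: 27.2
tcp_pos: [0.5019, 0.058, 0.0587]
orientation: [0.998, 0.06, 0.0, 0.0]
contact_force: [-0.6, -4.1, 0.3]
grip_width: 0.0004
```

```bash
python3 snap.py top 16 110 175 310 325 4; python3 -c "
from h import *
f=dict(np.load('pics/top_16.npz'))
"
```

```text
t27.25 scale-frame xy [-0.0001 -0.0865] z 0.0588 yaw,roll,tilt [-0.0008 -0.0006 -0.0002] F [ 0.67 -5.01  0.51] w 0.0008
```

View pics/top_16.png

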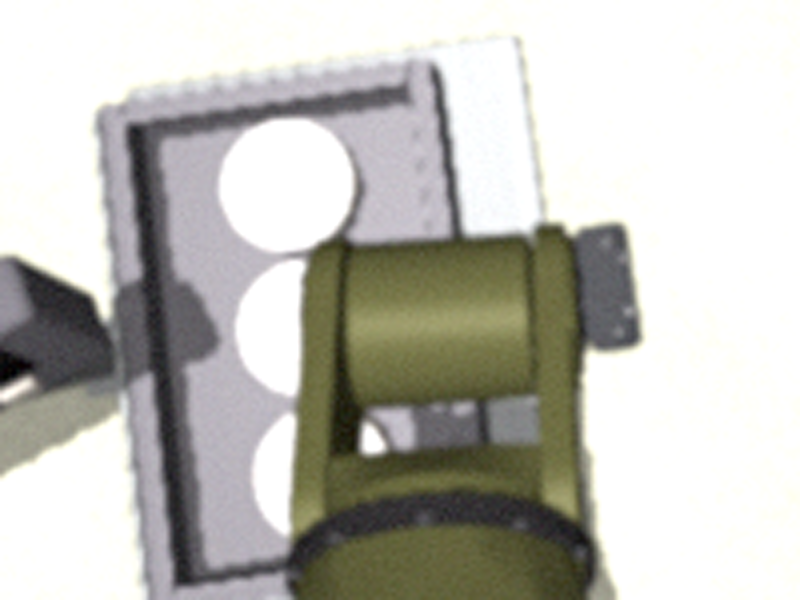

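Call:
drive_tool([
  {"slide":[0,-0.5,0],"angular":[0,0,0],"jaw":0},
  {"slide":[0,-1,0],"angular":[0,0,0],"jaw":0},
])

```text
t: 27.45
tcp_pos: [0.5018, 0.0589, 0.0587]
orientation: [0.998, 0.06, 0.0, 0.0]
contact_force: [0.4, -4.5, 1.1]
grip_width: 0.0004
```

Call:
drive_tool([
  {"slide":[0,-0.5,0],"angular":[0,0,0],"jaw":0},
  {"slide":[0,-1,0],"angular":[0,0,0],"jaw":0},
])

```text
t: 27.65
tcp_pos: [0.5017, 0.0599, 0.0587]
orientation: [0.998, 0.06, 0.0, 0.0]
contact_force: [-0.4, -4.7, 0.2]
grip_width: 0.0007
```

Call:
drive_tool([
  {"slide":[0,-0.5,0],"angular":[0,0,0],"jaw":0},
  {"slide":[0,-1,0],"angular":[0,0,0],"jaw":0},
])

```text
t: 27.85
tcp_pos: [0.5016, 0.0609, 0.0587]
orientation: [0.998, 0.06, 0.0, 0.0]
contact_force: [0.8, -4.1, 0.1]
grip_width: 0.0006
```

Call:
drive_tool([
  {"slide":[0,-0.5,0],"angular":[0,0,0],"jaw":0},
  {"slide":[0,-0.8,0],"angular":[0,0,0],"jaw":0},
])

```text
t: 28.05
tcp_pos: [0.5015, 0.0617, 0.0587]
orientation: [0.998, 0.06, 0.0, 0.0]
contact_force: [0.8, -4.0, 1.1]
grip_width: 0.0003
```

Call:
drive_tool([
  {"slide":[0,-0.4,0],"angular":[0,0,0],"jaw":0},
  {"slide":[0,-0.8,0],"angular":[0,0,0],"jaw":0},
])

```text
t: 28.25
tcp_pos: [0.5014, 0.0625, 0.0587]
orientation: [0.998, 0.06, 0.0, 0.0]
contact_force: [0.3, -2.9, 0.9]
grip_width: 0.0009
```

Call:
drive_tool([
  {"slide":[0,-0.4,0],"angular":[0,0,0],"jaw":0},
  {"slide":[0,-0.8,0],"angular":[0,0,0],"jaw":0},
])

```text
t: 28.45
tcp_pos: [0.5013, 0.0633, 0.0587]
orientation: [0.998, 0.06, 0.0, 0.0]
contact_force: [1.2, -4.7, 0.7]
grip_width: 0.0008
```

```bash
python3 snap.py scene 17 220 100 420 250 4;python3 snap.py top 17 110 175 310 325 4
```

```text
t28.50 scale-frame xy [-0.0001 -0.0811] z 0.0587 yaw,roll,tilt [-0.0008 -0.0005 -0.0002] F [ 0.85 -3.72  0.42] w 0.0008
t28.55 scale-frame xy [-0.0001 -0.0811] z 0.0587 yaw,roll,tilt [-0.0008 -0.0005 -0.0002] F [-0.76 -3.23  0.75] w 0.0005
```

View pics/scene_17.png

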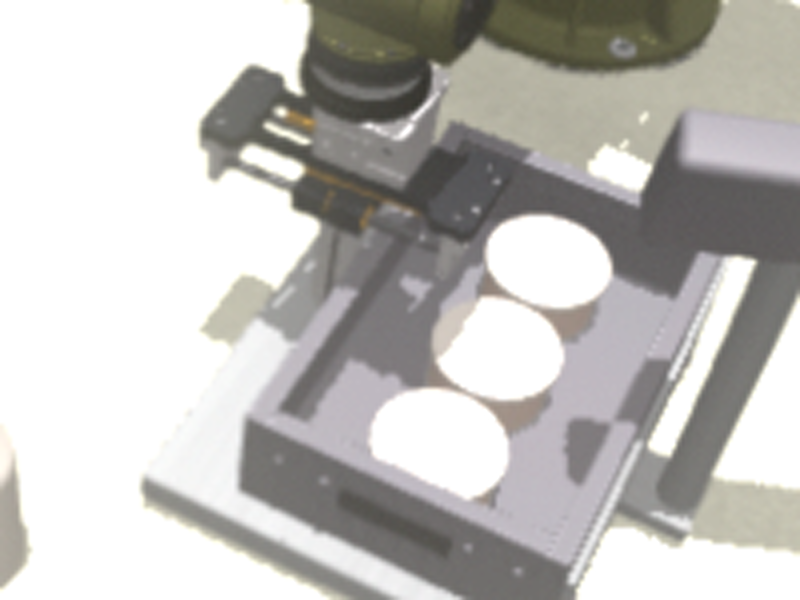

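View pics/top_17.png

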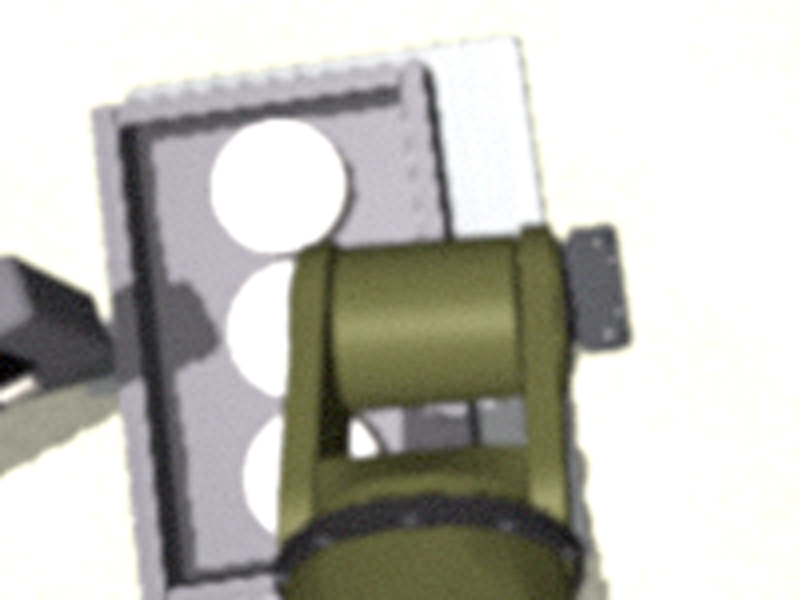

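Call:
drive_tool([
  {"slide":[0,-0.4,0],"angular":[0,0,0],"jaw":0},
  {"slide":[0,-0.7,0],"angular":[0,0,0],"jaw":0},
])

```text
t: 28.75
tcp_pos: [0.5012, 0.064, 0.0587]
orientation: [0.998, 0.06, 0.0, 0.0]
contact_force: [0.9, -3.9, 0.4]
grip_width: 0.0003
```

Call:
drive_tool([
  {"slide":[0,-0.4,0],"angular":[0,0,0],"jaw":0},
  {"slide":[0,-0.7,0],"angular":[0,0,0],"jaw":0},
])

```text
t: 28.95
tcp_pos: [0.5014, 0.0644, 0.0588]
orientation: [0.998, 0.06, 0.001, 0.0]
contact_force: [3.6, -10.2, -1.1]
grip_width: 0.0004
```

```bash
python3 -c "
from h import *
where()
f=dict(np.load('pics/top_17.npz'))
crate_fit(f,(95,106),(425,68),(148,592),4,(110,175),(445,215),z=.111,half=2)"
```

```text
t28.95 scale-frame xy [ 0.0001 -0.0801] z 0.0588 yaw,roll,tilt [-0.0009 -0.0011 -0.0008] F [  3.56 -10.17  -1.06] w 0.0004
yaw from top side -0.0189 len 0.2064
crate scale frame xy [0.0021 0.0304] yaw rel 0.0039 lead [0.0018 0.1304] trail [ 0.0025 -0.0696]
```

Call:
drive_tool([
  {"slide":[0,0,0],"angular":[0,0,0],"jaw":0},
  {"slide":[0,0,0],"angular":[0,0,0],"jaw":0},
  {"slide":[0,0,0],"angular":[0,0,0],"jaw":0},
])

```text
t: 29.25
tcp_pos: [0.5014, 0.0643, 0.0588]
orientation: [0.998, 0.06, 0.001, 0.0]
contact_force: [2.3, -7.0, -0.7]
grip_width: 0.0004
```

Call:
drive_tool([
  {"slide":[0,-0.2,0],"angular":[0,0,0],"jaw":0},
  {"slide":[0,-0.2,0],"angular":[0,0,0],"jaw":0},
])

```text
t: 29.45
tcp_pos: [0.5014, 0.0644, 0.0588]
orientation: [0.998, 0.06, 0.001, 0.0]
contact_force: [1.9, -9.4, -0.9]
grip_width: 0.0004
```

```bash
python3 -c "
from h import *
where()"
```

```text
t29.45 scale-frame xy [ 0.0001 -0.0801] z 0.0588 yaw,roll,tilt [-0.001 -0.001 -0.001] F [ 1.88 -9.45 -0.95] w 0.0004
```

Call:
drive_tool([
  {"slide":[0,2,0],"angular":[0,0,0],"jaw":0},
  {"slide":[0,10,0],"angular":[0,0,0],"jaw":0},
  {"slide":[0,30,0],"angular":[0,0,0],"jaw":0},
  {"slide":[0,50,-30],"angular":[0,0,0],"jaw":0},
  {"slide":[0,90,-60],"angular":[0,0,0],"jaw":0},
  {"slide":[0,135,-100],"angular":[0,0,0],"jaw":0},
  {"slide":[0,180,-130],"angular":[0,0,0],"jaw":0},
  {"slide":[0,220,-130],"angular":[0,0,0],"jaw":0},
  {"slide":[0,220,-130],"angular":[0,0,0],"jaw":0},
  {"slide":[0,220,-130],"angular":[0,0,0],"jaw":0},
])

```text
t: 30.45
tcp_pos: [0.5269, -0.1544, 0.1885]
orientation: [0.998, 0.059, 0.0, -0.0]
contact_force: [-0.7, 0.9, 0.2]
grip_width: 0.0003
```

```bash
python3 snap.py scene 18 220 100 420 250 4;python3 snap.py top 18 110 175 310 325 4
```

```text
t30.50 scale-frame xy [-0.0007 -0.2993] z 0.1882 yaw,roll,tilt [-0.0015  0.0002  0.0006] F [0.32 1.62 0.26] w 0.0005
t30.55 scale-frame xy [-0.0006 -0.2987] z 0.1882 yaw,roll,tilt [-0.0004  0.0003  0.0006] F [-0.26  0.62 -0.17] w 0.0006
```

View pics/scene_18.png

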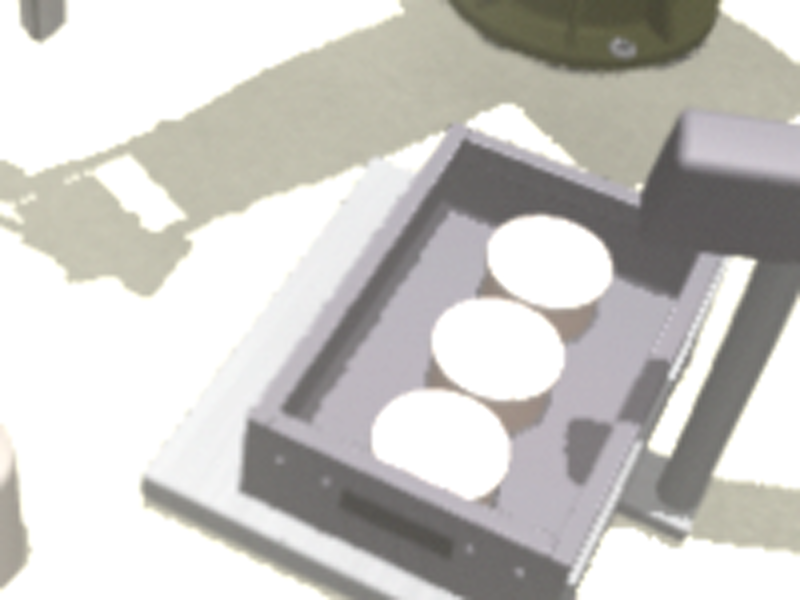

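View pics/top_18.png

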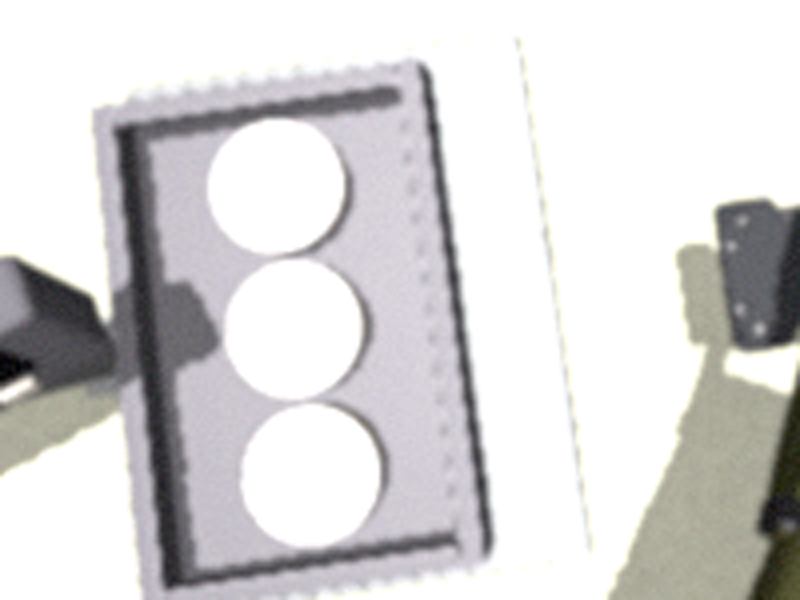

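```bash
python3 -c "
from h import *
f=dict(np.load('pics/top_18.npz'))
un=lambda p:(np.array(p)+.5)/4-.5+np.array((110,175))
def yaw(a,b,z,h=2):
    l=edge_line(f['image'],un(a),un(b),h); w=cast(f,[l[2][0],l[2][-1]],z)[:,:2]; d=w[0]-w[1];s=w2s(w); 
    print('yaw rel',round(np.arctan2(d[1],d[0])-SY,4),'ends scale frame',s.round(4).tolist())
print('plate front');yaw((517,40),(590,550),.036)
print('trail rim');yaw((419,70),(484,555),.111,1.5)
print('lead rim outer/stop');yaw((95,106),(150,600),.111)
print('trail rim inner?');
print('trail face bottom');yaw((430,75),(491,550),.036,1.5)
c=[(95,106),(420,63),(484,560),(150,606)]
k=[un(p) for p in c];ln=[edge_line(f['image'],k[i],k[(i+1)%4],2) for i in range(4)]
K=np.array([isect(ln[i-1],ln[i]) for i in range(4)]);W=cast(f,K,.111)[:,:2]
t,th,r=rigid([(.15,.1),(.15,-.1),(-.15,-.1),(-.15,.1)],W);print(w2s(t).round(4),(th-SY).round(4),(r*1000).round(1).tolist())
P=cloud(f)
"
```

```text
plate front
yaw rel -0.0051 ends scale frame [[0.1295, -0.131], [-0.1337, -0.1296]]
trail rim
yaw rel 0.0002 ends scale frame [[0.1131, -0.0682], [-0.1164, -0.0682]]
lead rim outer/stop
yaw rel 0.006 ends scale frame [[0.1196, 0.1313], [-0.112, 0.1299]]
trail rim inner?
trail face bottom
yaw rel -0.0052 ends scale frame [[0.1173, -0.0685], [-0.1268, -0.0672]]
[0.0008 0.0313] -0.0025 [[-0.2, -0.1], [1.5, -1.2], [0.9, -0.1], [-2.3, 1.5]]
```

```bash
python3 -c "
from h import *
f=dict(np.load('pics/top_18.npz'));P=cloud(f)
un=lambda p:(np.array(p)+.5)/4-.5+np.array((110,175))
for p in [(105,120),(405,75),(475,545),(160,585),(130,350)]:
    u,v=un(p).round().astype(int);print(w2s(P[v,u]).round(3),P[v-1:v+2,u-1:u+2,2].mean().round(4))
from bench import manip
print(manip.finish_job())"
```

```text
[0.139 0.122] 0.1113
[ 0.142 -0.059] 0.1116
[-0.138 -0.062] 0.1113
[-0.133  0.118] 0.1086
[0.003 0.123] 0.1117
the job is handed in; nothing more can be done
None
```

The crate is on the scale's plate, pushed home against the stop, and the job is handed in. The hand-in gave no verdict.

**What I did**
1. I lined the crate up with the scale by pushing it on the table.
2. I gripped the rim on the leading side and tipped it to about 0.30 rad. I towed it until its leading edge was about 60 mm over the plate, with the trailing edge still on the table, then set it down on the plate's edge.
3. I gripped the trailing rim, levelled the crate while sliding it on, and pushed it to the stop with the fingers shut.

**Forces**
- **Set-down:** it went about 1.5 mm too low, so the tool read 13 N. That put roughly 17 N on the scale by my estimate, and I backed off at once.
- **Release of the trailing side:** the tool read 7 N pressing down, which I put at about 15 N on the scale with the crate's weight.
- **Final push:** it peaked at about 10 N, of which roughly 4 N was sliding friction. The readings rose sharply over the last half millimetre, which I took as contact with the stop.

**Last checks (top camera, gripper backed off)**
- **Position:** the crate is 1 mm off the scale's middle sideways. The camera put the leading edge at about y = 0.130–0.131 m, so it agrees with contact within its 2 mm accuracy.
- **Squareness:** the trailing bottom edge is parallel to the plate's front edge within 0.001 rad. Fits of the individual edges disagreed with each other by up to about 0.01 rad.
- **Flatness:** the rim is at 0.111–0.112 m at four of the five points, against 0.111 m expected. The fifth, at one leading corner, read 0.1086 m; I took that as depth noise at the edge and did not check further.
- **Bystanders:** I never came near them and they looked unmoved in the pictures, but I did not re-measure them.
- **Time:** about 31 s of the 64 s.

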